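# Clamp an offcut in a sprung hold-down

### The arm

A 7-joint arm with a two-finger parallel gripper is mounted at the origin on a cart in front of the work surface, level with it; the furniture and walls round the work are solid. World frame = base frame: x ahead of the robot, y to its left, z up, the work surface at z = 0. Lengths are in m, angles in rad, forces in N, time in s.
With the tool pointing down it reaches from about 0.4 to 0.875 m from the base axis. Payload 4.4 kg.
Tool frame: the origin (TCP) lies midway between the tips of the shut fingers; the grasp point (between the pads) lies r.hold_point_z behind it (r.hold_point_z is the distance from the TCP to the grasp point, in m); z points along the fingers, y is the line along which they close (so a half turn about z gives the same grasp; the last joint's range is limited). The gripper opens to 85 mm and grips with 20 to 120 N. Pads are 22 mm wide; open, the fingers measure 114 mm over their backs; the gripper's body (76 mm by 85 mm) begins 54 mm behind the grasp point. The pads swing forward as they close: fully open they stand 13 mm farther back than shut.
Start: joints at [-1.185, 0.628, 0.038, 1.517, -0.027, 0.996, -0.02], TCP at [0.284, 0.585, 0.208] pointing down, gripper open.
Joint ranges: [-3.06, 3.06], [-0.37, 2.12], [-1.25, 1.32], [0.18, 2.47], [-1.1, 4.24], [0.23, 1.98], [-2.94, 2.94]. Speed limits (rad/s): [2.57, 2.57, 3.14, 3.14, 3.14, 3.14, 3.14].

### API

Orientations are given as a unit quaternion [x, y, z, w].
In Python, from station import r gives the robot as it stands.
- The arm moves only by the tool drive_tool, never from a script. Its argument "increments" is a list that holds one entry, the list of rows, each a list of 5 numbers: the shift along the tool's x, y, z in mm, then the turn about the tool's z in rad, then the closure, from 0 (fully open) to 1 (shut). A call has 1 to 10 rows; each row shifts and turns the commanded pose from where the row before left it, along the tool's axes as they then stand; what a row does not reach is not made up. A row lasts 1/10 s, in which the tool goes at most 50 mm and 8.59 degrees, less where a joint would pass 70% of its speed; a pose out of reach is approached as far as the arm can. A call is refused whole if a number of a shift passes 50 or a number of a turn 0.15, either way. A call with a gripper value outside its range is refused whole. The fingers move at their own pace and stop on an object; "squeeze" is the grip in N (left out, the last holds). Time passes only in rows, so rows that do not move let the fingers close. It gives the time, the measured TCP pose, the force, the opening and the grip force at its end, in the units of the state.
- r.get_state(): the state, without advancing time (a new reading comes with each control period).
- r.read_camera(name): name is "side" or "top"; returns the picture (480x640x3 uint8, red, green, blue); there is no depth.
- r.calibration(name): a dict with "vertical_fov" (degrees; the focal length in pixels is half the picture's height over the tangent of half this angle, whatever the lens; pixels are square), "cx", "cy" (the principal point, pixels), "dist" ([k1, k2, p1, p2, k3] as OpenCV has them; the pictures are not rectified), "R" (3x3) and "t" (3): a world point X has camera coordinates R X + t. Camera axes: x right, y down, z forward; pixel columns grow to the right and rows downward; lengths in m; the calibration is good to about 2 mm. A picture is of the moment at which its call begins. calibration takes no time and is no camera call.
- r.job_done(): hands the job in; it is judged then, once.
The state is a dict: "t": time; "qpos": joint angles; "joint_velocities": joint speeds; "tau": joint torques, N m; "ee_pos": TCP position; "tcp_rot": TCP orientation; "contact_force": force on the tool from outside, world axes, zero at the start; "moment": the same for the moment, N m; "width": opening from 0.0 (shut) to 1.0 (fully open); "finger_force": force on a finger pad.
Only numpy, scipy, OpenCV 4.12 (cv2) and the standard library are available. Lean on these libraries where they do the work, as an engineer would, in place of code of your own. Each camera call takes 0.05 s, during which the arm holds its last target. There are 200 camera calls.

### The job

Clamp the pine offcut in the sprung hold-down: lift the sprung arm by its black tab, hang it by its side pin on the catch ledge and let go, then lay the offcut flat on the bed, close into the corner of the long fence and the end stop. Take the tab again, bring the arm off the catch and ease it down slowly until its foot presses on the offcut before you let go: it must never snap down. Leave the tape roll, the try square and the sanding block where they are.

Things in the scene. Friction and masses are not known exactly. Their poses are not given: they have to be found in the camera images.
- jig: Hold-down jig, fixed to the worktop. Origin on the worktop below the arm's hinge axis; x points from the tab end to the hinge end (roughly to the robot's left), y roughly toward the robot, z up. Jig coordinates below are in this frame, mm. Plywood bed: x -200 to 35, y -105 to 60, top z 12. Steel hinge cheeks at x +-15, y -28 and 48, up to z 97; catch post at x -101 to -75, y 46 to 56, up to z 140.
- seat (a point): Where the offcut's centre is when it lies snug in the corner (jig x -157.5, y -43, z 31), its long side along the jig's y; its far end then sticks out past the bed. Long fence: wooden strip 10 mm high on the bed, under the sprung arm, face at jig x -135, y -100 to 47. End stop: wooden strip 10 mm high on the robot's side, face at jig y 37, x -185 to -140.
- hinge_axis (a point): Centre of the hinge of the sprung arm, 80 mm over the worktop at jig x 0, y 0; the axis (a shaft) runs along the jig's y.
- lever (a joint): Angle of the sprung arm (rad): 0 level with the foot on the bare bed, grows as the tab end rises, stop at 0.68. About 0.22 with the foot pressing on the offcut, 0.47 with the pin on the catch ledge; the pin clears the ledge above 0.53 (0.60 is easy). The spring drives it down, 5 to 7 N at the tab. Let go, it snaps down at several rad/s; over 1.5 rad/s downward counts as snapping.
- sleeve (a joint): Sideways place of the whole arm on its shaft (m), 0 to 0.020, growing along the jig's +y (toward the robot). A light spring (about 1 N) pushes it back to 0. Below 0.003 the pin passes the ledge freely; from 0.010 it stands well over it. Only friction holds the pin on the flat ledge: a sideways knock of a few newtons throws it off, so lift the arm before moving it off.
- grip_tab: Black plastic tab at the arm's free end, to be held: plate 10 mm thick, 30 wide, 50 long. Origin at its root, on the arm's centre line (steel bar 14 x 14 mm) 200 mm from the hinge axis. z runs from root to free end, x is normal to the broad faces (pinch along x), y is the jig's y. Leans away from the hinge: 47 degrees from vertical at lever 0, 34 with the offcut clamped, 20 on the catch.
- tab_mid (a point): Place to pinch: on the tab's middle line, 30 mm from its root toward its free end.
- foot: Press foot under the arm: a steel stem with a black rubber ball, 18 mm across, at its lower end. Origin on the arm's centre line, 150 mm from the hinge axis.
- foot_tip (a point): Lowest point of the rubber ball, 68 mm below the arm's centre line.
- pin_end (a point): End of the side pin (8 mm thick) that stands out of the arm toward the robot (jig +y), 100 mm from the hinge axis; its end is 22 mm from the arm's middle plane.
- ledge_top (a point): Middle of the flat top of the catch ledge (jig x -88, y 37, z 121.5); the ledge is 26 mm long in x and reaches from y 26 to 48.
- offcut_mid (a point): Centre of the loose pine offcut, a bar 160 x 45 x 38 mm (x long, y across, z up), 0.1 to 0.2 kg, flat on the worktop right of the jig; either end may go to the end stop. Hold it across the 45 mm, 40 mm from its middle toward the end away from the end stop, fingertips 14 mm or more above its underside: then the gripper clears the raised arm, and the fingers the fence.
- tape: Bystander: roll of masking tape, 96 mm across, 24 high, left, near the robot. Origin at its underside's centre.
- square: Bystander: try square, 181 x 100 x 18 mm, between robot and jig. Origin at its underside's centre.
- sander: Bystander: cork sanding block, 66 x 112 x 28 mm, at the right. Origin at its underside's centre.

How it is judged:
On the way, in this order (a step that is already met when the one before it is completed fails the run):
1. the arm hangs on the catch ledge by its pin, let go (value of joint lever between 0.43 and 0.53 rad and value of joint sleeve above 0.006 m and contact force between grip_tab and anything else below 0.2 N), for 0.3 s.
2. the offcut lies in the corner of the fences, let go, with the arm still on the catch (value of joint lever above 0.43 rad and value of joint sleeve above 0.004 m and x of offcut_mid in the frame of jig between -0.168 and -0.153 m and y of offcut_mid in the frame of jig between -0.056 and -0.038 m and z of offcut_mid in the frame of jig below 0.034 m and angle between the x axis of offcut_mid and the y axis of jig, either way round below 0.1 rad and contact force between the fingers and anything else below 0.2 N), for 0.2 s.
3. the foot presses on the offcut while the tab is still held (contact force between foot and anything else above 1 N and contact force between the fingers and grip_tab above 1 N and value of joint lever between 0.19 and 0.27 rad), for 0.1 s.
At the end, for the whole second after the job is handed in: The foot presses on the offcut with more than 3 N (arm angle 0.19 to 0.27, sleeve back within 5 mm of its rest), at rest and let go; the offcut lies flat on the bed, within about 11 mm of the long fence and 13 mm of the end stop, square to the fence within 0.1 rad (contact force between foot and anything else above 3 N and value of joint lever between 0.19 and 0.27 rad and value of joint sleeve below 0.005 m and x of offcut_mid in the frame of jig between -0.168 and -0.153 m and y of offcut_mid in the frame of jig between -0.056 and -0.038 m and z of offcut_mid in the frame of jig below 0.034 m and angle between the x axis of offcut_mid and the y axis of jig, either way round below 0.1 rad and linear speed of foot below 0.01 m/s); the robot touches nothing.
It fails at once if the arm snaps down (faster than 1.5 rad/s) (velocity of joint lever below -1.5 rad/s).
It fails at once if a bystander is shifted by more than 20 mm (distance of any of tape, square, sander from where it was at the start of the episode above 0.02 m).
It also fails if it takes over 67 s, if anything falls off the work surface, if the arm or the gripper's body presses on something with over 40 N, if the wrist force passes 120 N, or if a joint passes its speed limit or range.

## Working session

There is one attempt and no reset: what is moved stays moved. The work goes in short steps, Python scripts to look and compute and a tool call to move; the robot and the scene stay as the last step left them, time stands still between calls to the robot, and variables do not carry over. Pictures are saved under pics/ and viewed, at most 10 in all, crops included, and the job is handed in when it is done.

Besides the shell and the picture viewer there is one more tool, called as a command line: name --argument value ..., lists and objects as JSON in quotes. drive_tool: Moves the arm, as the interface text tells. Its arguments: {"type":"object","properties":{"increments":{"type":"array"},"squeeze":{"type":"number"}},"required":["increments"]}

```bash
mkdir -p pics; ls; python3 - <<'E'
from station import r
import cv2
for n in("top","side"):
    cv2.imwrite(f"pics/{n}0.png",r.read_camera(n)[:,:,::-1]); c=r.calibration(n)
    print(n,c)
print(r.get_state(), r.hold_point_z)
E
```

```text
pics
top {'vertical_fov': 52.000126460408325, 'cx': 316.32918559230797, 'cy': 244.2754260519908, 'dist': array([-0.1198929,  0.       ,  0.       ,  0.       ,  0.       ]), 'R': array([[ 0.01161125, -0.99982659,  0.01455899],
       [-0.98786046, -0.01372548, -0.15473633],
       [ 0.15490933, -0.01258557, -0.98784852]]), 't': array([-0.13484374,  0.52123338,  1.02608474])}
side {'vertical_fov': 51.493731491603285, 'cx': 327.208850081487, 'cy': 254.55485877136678, 'dist': array([-0.06241096,  0.        ,  0.        ,  0.        ,  0.        ]), 'R': array([[ 0.8561064 , -0.51679878,  0.00092855],
       [-0.27374342, -0.45499395, -0.84737539],
       [ 0.43834505,  0.72518931, -0.53099349]]), 't': array([-0.48305633,  0.14857749,  1.24928711])}
{'t': 0.1, 'qpos': array([-1.1847819 ,  0.6292387 ,  0.03843072,  1.51825618, -0.02700945,
        0.99630661, -0.01998151]), 'joint_velocities': array([ 9.38860491e-04, -9.45731919e-04,  2.38909867e-05, -1.07751226e-03,
        1.08857965e-03, -1.07935921e-03,  1.53827042e-03]), 'tau': array([ 3.11680044e-03, -5.64523637e+01,  1.23051781e+00, -1.93975013e+01,
        1.13140125e-02,  5.43521674e-03,  2.03609204e-05]), 'ee_pos': array([0.28349222, 0.584261  , 0.20759428]), 'tcp_rot': array([ 2.23978367e-01,  9.74593749e-01, -8.24283750e-04, -1.89525694e-04]), 'contact_force': array([ 0.68538933, -0.47240409,  0.2830795 ]), 'moment': array([ 0.01548516,  0.03358738, -0.03066931]), 'finger_force': 0.0, 'width': 0.9962572882920031} 0.0187
```

View pics/top0.png

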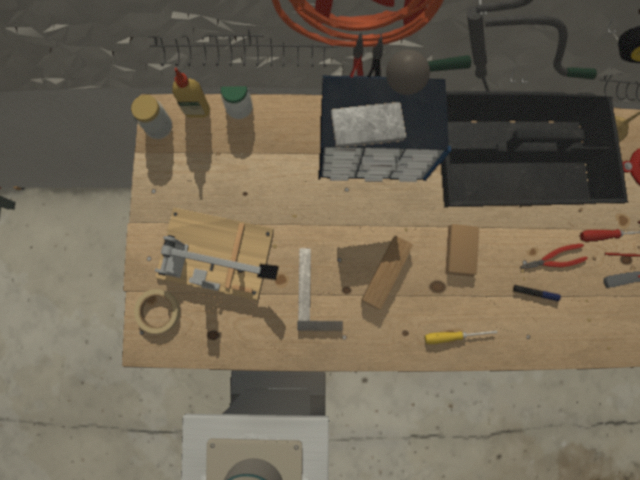

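View pics/side0.png

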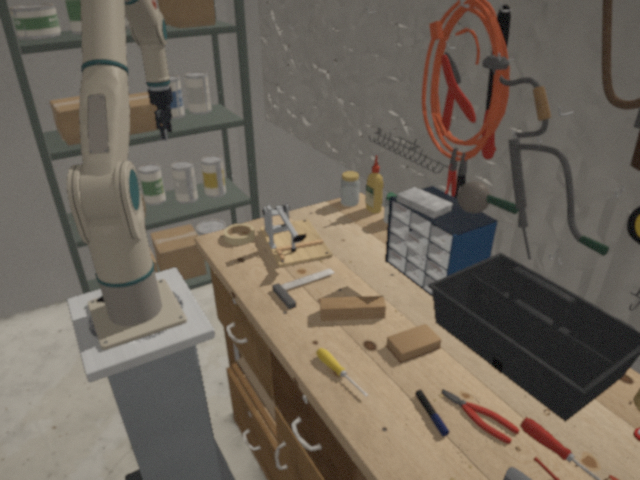

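The top view shows the jig at about (160-275, 210-295), its black tab at (268,271), the offcut at about (387,272) and the sander at (463,250). The square is at (315,300) and the tape at (157,312). I need closer crops.

```bash
python3 - <<'E'
import cv2,numpy as np
a=cv2.imread("pics/top0.png");b=cv2.imread("pics/side0.png")
c=cv2.resize(a[200:320,145:305],None,fx=5,fy=5,interpolation=cv2.INTER_CUBIC)
for i in range(0,160,20): cv2.putText(c,str(145+i),(i*5,10),0,.35,(0,0,255)); 
for i in range(0,120,20): cv2.putText(c,str(200+i),(0,i*5+4),0,.35,(0,0,255))
cv2.imwrite("pics/c1.png",c)
d=cv2.resize(a[225:315,325:485],None,fx=4,fy=4,interpolation=cv2.INTER_CUBIC)
e=cv2.resize(b[195:255+30,230:390],None,fx=4,fy=4,interpolation=cv2.INTER_CUBIC)
d=d[:240+60];e=e[:300]
cv2.imwrite("pics/c2.png",np.vstack([d,e]))
E
```

```text
(no output)
```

View pics/c1.png

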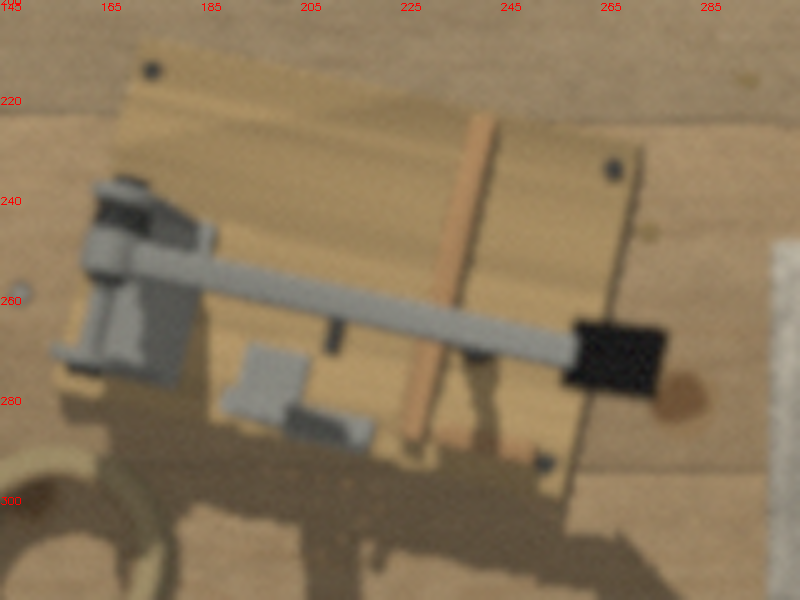

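View pics/c2.png

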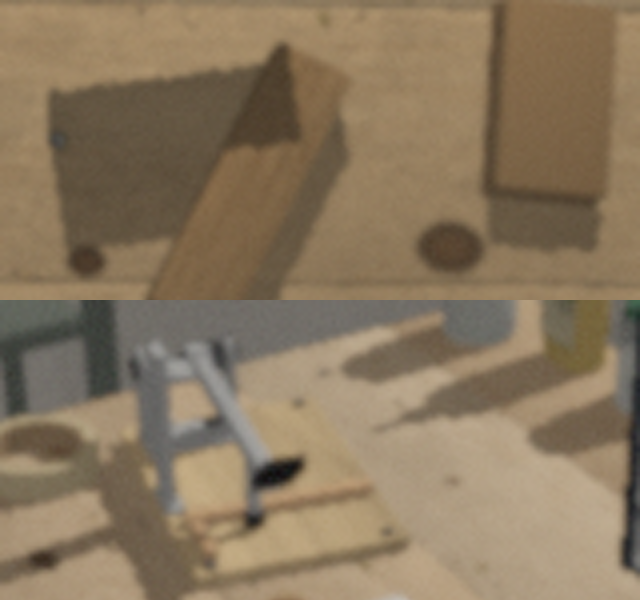

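Crop 1 shows the bed corners at about (272.4,229.4), (174,208.4) and (257.6,305). The fence face runs from (244.2,224.4) to (229.8,288.4), and the tab root is at (260.4,270). Crop 2 shows the offcut's far end corners at (397,236.3) and (412.5,245); its near end is at about (363,302) and (379,308) in the full picture. It also shows the lever level. Next I'll fit the poses.

```bash
cat > h.py <<'E'
import numpy as np,cv2
from scipy.optimize import least_squares
from scipy.spatial.transform import Rotation as Ro
from station import r
def proj(n,P):
    c=r.calibration(n);f=240/np.tan(np.radians(c["vertical_fov"]/2))
    K=np.array([[f,0,c["cx"]],[0,f,c["cy"]],[0,0,1]])
    return cv2.projectPoints(np.asarray(P,float).reshape(-1,3),cv2.Rodrigues(c["R"])[0],c["t"],K,c["dist"])[0][:,0]
def place(p,P):
    P=np.asarray(P,float)/1000;c,s=np.cos(p[2]),np.sin(p[2])
    return np.c_[p[0]+c*P[:,0]-s*P[:,1],p[1]+s*P[:,0]+c*P[:,1],P[:,2]]
def fit(n,P,uv,p0):
    q=least_squares(lambda p:(proj(n,place(p,P))-uv).ravel(),p0,loss="soft_l1")
    return q.x,q.fun.reshape(-1,2)
def go(target,yaxis):   # world TCP target (m), tool closing direction angle (mod pi)
    s=r.get_state();R=Ro.from_quat(s["tcp_rot"]).as_matrix()
    a=np.arctan2(R[1,1],R[0,1]);d=(yaxis-a+np.pi/2)%np.pi-np.pi/2
    Rn=Ro.from_euler("z",d).as_matrix()@R
    D=np.asarray(target)-s["ee_pos"]
    print("t",round(s["t"],2),"tcp",s["ee_pos"].round(4),"w",round(s["width"],3),"q7",s["qpos"][6].round(2),"tilt",R[:,2].round(3))
    print("turn(tool z)",round(-d,3),"alt",round(-(d-np.sign(d)*np.pi),3)," shift after turn mm",(Rn.T@D*1000).round(1)," shift no turn",(R.T@D*1000).round(1))
E
python3 - <<'E'
from h import *
P=[(-200,-105,12),(35,-105,12),(-200,60,12),(-135,-100,22),(-135,47,22),(-200,0,87)]
uv=np.array([(637,147),(145,42),(563,525),(496,122),(424,442),(577,350)])/5+[145,200]
best=min((fit("top",P,uv,[.5,.15,a]) for a in (1.3,1.8,-1.5)),key=lambda z:(z[1]**2).sum())
print(best)
j=best[0]; np.save("jig.npy",j)
print("side check",proj("side",place(j,[(-200,-105,12),(-200,60,12),(-200,0,87)])))
# offcut
O=[(80,22.5,38),(80,-22.5,38),(-80,22.5,38),(-80,-22.5,38)]
uo=np.array([(397,236.3),(412.5,245),(363,303),(380,308)])
o=fit("top",O,uo,[.5,-.2,-.4]);print(o);np.save("off.npy",o[0])
print("side off",proj("side",place(o[0],O)))
E
```

```text
(array([0.49609025, 0.18356457, 1.3786312 ]), array([[ 1.37672668, -0.4419222 ],
       [-0.92806389, -0.14128592],
       [ 0.05340103, -3.64451453],
       [ 0.29006901,  0.0247336 ],
       [-0.3102299 ,  0.74935385],
       [-0.16953845,  1.28419074]]))
side check [[332.01587295 254.47907325]
 [277.79129072 265.00589585]
 [297.10745409 238.61337601]]
(array([ 0.46301852, -0.2849405 , -0.47268205]), array([[-1.7131233 , -0.40335048],
       [ 1.01585148,  0.36869248],
       [-0.64289161, -2.21137821],
       [ 0.96198665,  2.53049217]]))
side off [[382.45162252 296.10401558]
 [385.46534882 307.17246108]
 [318.88086855 298.80390788]
 [319.93002603 310.05640092]]
```

```bash
python3 - <<'E'
from h import *
j=np.load("jig.npy")
t=place(j,[(-222,0,200)])[0];print(t);go(t,j[2]+np.pi/2)
E
```

```text
[ 0.45369166 -0.03434908  0.2       ]
t 0.1 tcp [0.2835 0.5843 0.2076] w 0.996 q7 -0.02 tilt [-0.001 -0.002 -1.   ]
turn(tool z) 1.311 alt -1.83  shift after turn mm [-574.7  285.2    7.1]  shift no turn [-423.2 -482.2    8.4]
```

drive_tool --increments '[[[0,0,0,0.146,0.2],[0,0,0,0.146,0.2],[0,0,0,0.146,0.2],[0,0,0,0.146,0.2],[0,0,0,0.146,0.2],[0,0,0,0.146,0.2],[0,0,0,0.146,0.2],[0,0,0,0.146,0.2],[0,0,0,0.143,0.2],[0,0,0,0,0.2]]]' --squeeze 40

```text
t: 1.1
ee_pos: [0.2834, 0.5846, 0.2078]
tcp_rot: [0.772, 0.636, -0.0, 0.0]
contact_force: [-0.1, -0.5, 0.3]
width: 0.797
finger_force: 0.0
```

drive_tool --increments '[[[-40,20,0,0,0.2],[-40,20,0,0,0.2],[-40,20,0,0,0.2],[-40,20,0,0,0.2],[-40,20,0,0,0.2],[-40,20,0,0,0.2],[-40,20,0,0,0.2],[-40,20,0,0,0.2],[-40,20,0,0,0.2],[-40,20,0,0,0.2]]]'

```text
t: 2.1
ee_pos: [0.4039, 0.1523, 0.2085]
tcp_rot: [0.77, 0.638, 0.0, 0.0]
contact_force: [1.6, 0.6, -0.7]
width: 0.797
finger_force: 0.0
```

```bash
python3 - <<'E'
from h import *
j=np.load("jig.npy")
t=place(j,[(-222,0,200)])[0];go(t,j[2]+np.pi/2)
E
```

```text
t 2.1 tcp [0.4039 0.1523 0.2085] w 0.797 q7 -0.36 tilt [ 0.  0. -1.]
turn(tool z) 0.005 alt -3.137  shift after turn mm [-173.8   84.5    8.5]  shift no turn [-174.2   83.7    8.5]
```

drive_tool --increments '[[[-40,20,0,0,0.2],[-40,20,0,0,0.2],[-40,20,0,0,0.2],[-30,15,0,0,0.2],[-15,6,0,0,0.2],[-6,2,0,0,0.2],[0,0,0,0,0.2],[0,0,0,0,0.2]]]'

```text
t: 2.9
ee_pos: [0.4523, -0.0285, 0.2083]
tcp_rot: [0.771, 0.637, 0.0, -0.001]
contact_force: [-0.2, 1.0, 0.2]
width: 0.801
finger_force: 0.0
```

```bash
python3 - <<'E'
from h import *
j=np.load("jig.npy")
t=place(j,[(-222,0,86)])[0];go(t,j[2]+np.pi/2)
a=r.read_camera("top")[:,:,::-1];b=r.read_camera("side")[:,:,::-1]
c=cv2.resize(a[205:325,150:310],None,fx=4.5,fy=4.5,interpolation=3)[:300+240,:720]
# offcut crop, both cams
d=cv2.resize(a[225:320,345:425],None,fx=5,fy=5,interpolation=3);e=cv2.resize(b[280:330,305:395],None,fx=4.4,fy=4.4,interpolation=3)
cv2.imwrite("pics/a1.png",c)
w=np.zeros((500,800,3),np.uint8);w[:475,:400]=d;w[:e.shape[0],400:400+e.shape[1]]=e;cv2.imwrite("pics/a2.png",w)
E
```

```text
t 2.9 tcp [ 0.4523 -0.0285  0.2083] w 0.801 q7 0.08 tilt [-0.001  0.001 -1.   ]
turn(tool z) 0.003 alt -3.139  shift after turn mm [ -5.6   2.6 122.3]  shift no turn [ -5.6   2.6 122.3]
```

View pics/a2.png

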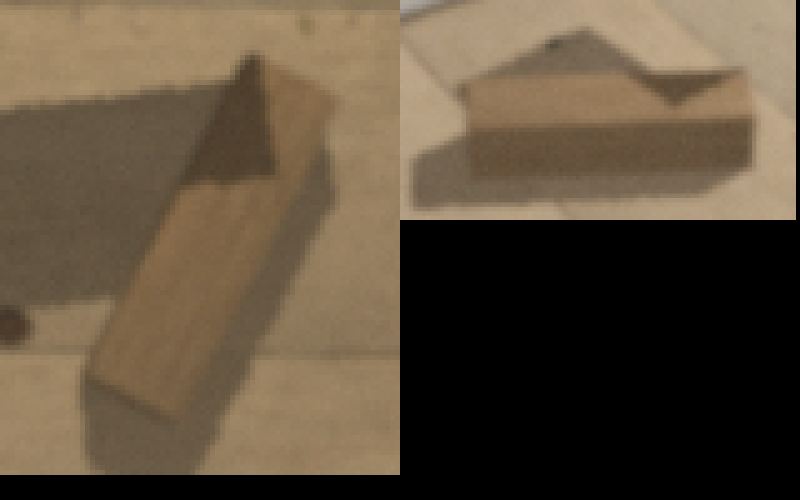

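The offcut's top corners in the top camera are (395.4,236), (412.6,244.6), (363.4,298.6) and (380,308), and the side view agrees with the fit. I'll descend on the tab now.

drive_tool --increments '[[[-5,3,20,0,0.2],[0,0,30,0,0.2],[0,0,30,0,0.2],[0,0,25,0,0.2],[0,0,14,0,0.2],[0,0,3,0,0.2],[0,0,0,0,0.2],[0,0,0,0,0.2]]]'

```text
t: 3.8
ee_pos: [0.4552, -0.0348, 0.0871]
tcp_rot: [0.771, 0.636, 0.001, 0.0]
contact_force: [-0.3, 0.9, 0.3]
width: 0.804
finger_force: 0.0
```

```bash
python3 - <<'E'
from h import *
j=np.load("jig.npy")
O=[(80,22.5,38),(80,-22.5,38),(-80,22.5,38),(-80,-22.5,38)]
uo=np.array([(395.4,236),(412.6,244.6),(363.4,298.6),(380,308)]);us=np.array([(383.4,295.5),(385.7,306.8),(320.9,299.3),(320.9,310.2)])
q=least_squares(lambda p:np.r_[(proj("top",place(p,O))-uo).ravel(),(proj("side",place(p,O))-us).ravel()],np.load("off.npy"))
print(q.x,q.fun.round(1));np.save("off.npy",q.x)
t=place(j,[(-222,0,86)])[0];go(t,j[2]+np.pi/2);print(r.get_state()["contact_force"])
a=r.read_camera("top")[:,:,::-1];b=r.read_camera("side")[:,:,::-1]
c=cv2.resize(a[205:305,180:300],None,fx=3.3,fy=3.3,interpolation=3);d=cv2.resize(b[195:295,240:360],None,fx=3.3,fy=3.3,interpolation=3)
cv2.imwrite("pics/g1.png",np.hstack([c,d]))
E
```

```text
[ 0.46593408 -0.28491462 -0.47554758] [-0.  -1.4  1.  -0.5 -1.1  0.8  0.8  1.1  0.   0.3  0.7  0.  -1.  -0.9
  0.  -0.6]
t 3.8 tcp [ 0.4552 -0.0348  0.0871] w 0.804 q7 0.24 tilt [ 0.001  0.    -1.   ]
turn(tool z) 0.001 alt -3.141  shift after turn mm [ 0.2 -1.6  1.1]  shift no turn [ 0.2 -1.6  1.1]
[-0.33363516  0.91453037  0.26603354]
```

View pics/g1.png

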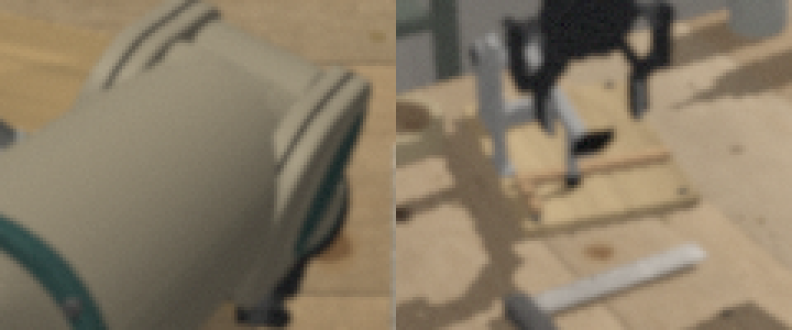

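The side crop shows the fingers straddling the tab. The tips are at about (285,233) and (314,228) and the tab centre is at about (301,237.5). I'll check that against the projections.

```bash
python3 - <<'E'
from h import *
j=np.load("jig.npy")
print(proj("side",place(j,[(-222,0,100),(-236,0,114),(-200,0,80),(-222,-34,97),(-222,34,97)])))
E
```

```text
[[299.32100459 238.31438361]
 [300.71417784 236.29538679]
 [297.1846383  240.76594277]
 [311.04696604 237.13716557]
 [287.4925474  241.40438647]]
```

drive_tool --increments '[[[0,-1,8,0,0.3],[0,0,0,0,0.5],[0,0,0,0,0.6],[0,0,0,0,0.7],[0,0,0,0,0.8],[0,0,0,0,0.8],[0,0,0,0,0.8]]]' --squeeze 40

```text
t: 4.6
ee_pos: [0.4538, -0.0352, 0.0785]
tcp_rot: [0.772, 0.636, 0.0, 0.0]
contact_force: [1.3, -0.3, 1.2]
width: 0.34
finger_force: 40.6
```

```bash
python3 - <<'E'
from h import *
j=np.load("jig.npy")
t=place(j,[(-222,0,80)])[0];go(t,j[2]+np.pi/2);print(r.get_state()["contact_force"])
b=r.read_camera("side")[:,:,::-1]
cv2.imwrite("pics/g2.png",cv2.resize(b[185:275,250:370],None,fx=6,fy=6,interpolation=3))
E
```

```text
t 4.6 tcp [ 0.4538 -0.0352  0.0785] w 0.34 q7 0.25 tilt [ 0. -0. -1.]
turn(tool z) 0.0 alt -3.142  shift after turn mm [ 0.8 -0.3 -1.5]  shift no turn [ 0.8 -0.3 -1.5]
[ 1.31680674 -0.28227034  1.19976642]
```

View pics/g2.png

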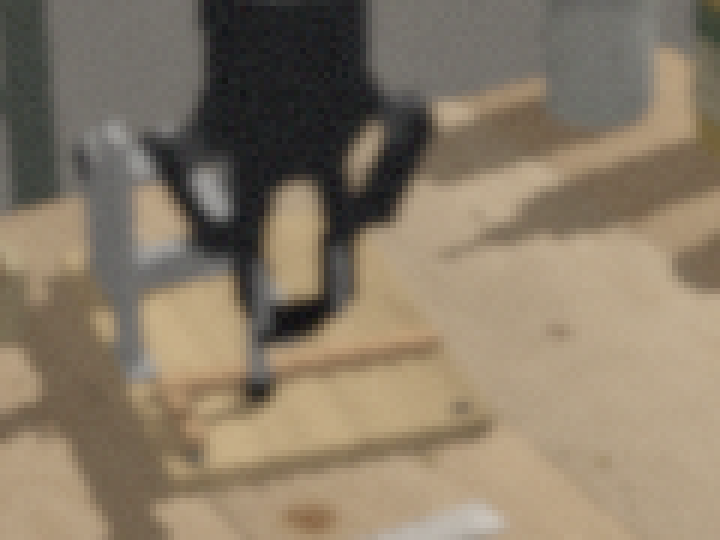

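Width 0.34 is 29 mm, so the fingers hold the tab by its edges; in the side image the tab sits between the tips at about (300,238). Now I'll lift along the arc.

drive_tool --increments '[[[1.6,0,-13.3,0,0.8],[2.4,0,-13.2,0,0.8],[3.2,0,-13,0,0.8],[4,0,-12.8,0,0.8],[4.7,0,-12.5,0,0.8],[5.5,0,-12.2,0,0.8],[6.2,0,-11.9,0,0.8],[6.9,0,-11.4,0,0.8],[7.6,0,-11,0,0.8],[8.2,0,-10.6,0,0.8]]]'

```text
t: 5.65
ee_pos: [0.4615, 0.0156, 0.1995]
tcp_rot: [0.771, 0.636, -0.001, -0.001]
contact_force: [2.2, 2.7, -13.2]
width: 0.334
finger_force: 40.3
```

drive_tool --increments '[[[0,0,0,0,0.8],[0,0,0,0,0.8],[0,0,0,0,0.8]]]'

```text
t: 5.95
ee_pos: [0.4622, 0.0153, 0.1993]
tcp_rot: [0.772, 0.636, -0.001, -0.001]
contact_force: [2.4, 6.4, -13.6]
width: 0.329
finger_force: 40.4
```

```bash
python3 - <<'E'
from h import *
j=np.load("jig.npy")
t=place(j,[(-172,0,200.5)])[0];go(t,j[2]+np.pi/2);print(r.get_state()["contact_force"])
b=r.read_camera("side")[:,:,::-1]
cv2.imwrite("pics/l1.png",cv2.resize(b[165:265,250:370],None,fx=6,fy=6,interpolation=3))
print(proj("side",place(j,[(-172,0,222),(-124,-0,165),(-.150e3*.825-68*.565,0,80+84.7-68*.825),(-82.5,15,136.5)])))
E
```

```text
t 5.95 tcp [0.4622 0.0153 0.1993] w 0.329 q7 0.01 tilt [-0.002  0.001 -1.   ]
turn(tool z) 0.0 alt -3.141  shift after turn mm [-0.3  1.2 -1.2]  shift no turn [-0.3  1.2 -1.2]
[  2.40407683   6.40375401 -13.61161496]
[[292.52434325 190.61967473]
 [288.3735961  202.26361617]
 [292.94019992 225.74199922]
 [279.86426611 205.94423886]]
```

View pics/l1.png

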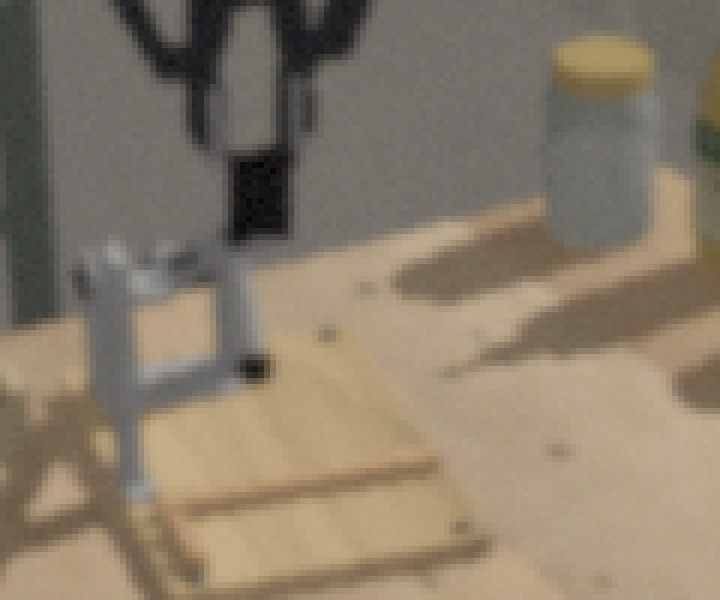

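The foot tip appears at (292.5,226.7), so the lever is at about 0.59. The tab is still held, though near its end. Next I'll shift the sleeve and lower the pin onto the ledge.

drive_tool --increments '[[[0,0,0,0,0.8],[0,-3,0,0,0.8],[0,-4,0,0,0.8],[0,-4,0,0,0.8],[0,-3,0,0,0.8],[0,0,0,0,0.8]]]' --squeeze 60

```text
t: 6.6
ee_pos: [0.4484, 0.0179, 0.1994]
tcp_rot: [0.772, 0.636, -0.0, -0.001]
contact_force: [2.0, 5.5, -14.9]
width: 0.321
finger_force: 60.0
```

drive_tool --increments '[[[-2.8,0,4,0,0.8],[-2.8,0,4,0,0.8],[-2.8,0,4,0,0.8],[-2.8,0,4,0,0.8],[-1.4,0,2,0,0.8],[0,0,0,0,0.8],[0,0,0,0,0.8]]]'

```text
t: 7.3
ee_pos: [0.4512, 0.0066, 0.1851]
tcp_rot: [0.771, 0.637, 0.004, 0.001]
contact_force: [1.7, 9.8, 14.0]
width: 0.322
finger_force: 66.3
```

drive_tool --increments '[[[-1.3,0,2,0,0.8],[-1.3,0,2,0,0.8],[-1.3,0,2,0,0.8],[0,0,0,0,0.8]]]'

```text
t: 7.7
ee_pos: [0.4529, 0.0047, 0.1824]
tcp_rot: [0.771, 0.637, 0.008, 0.001]
contact_force: [-2.7, 15.0, 50.3]
width: 0.324
finger_force: 70.7
```

```bash
python3 - <<'E'
from h import *
j=np.load("jig.npy")
t=place(j,[(-188.7,13,177)])[0];go(t,j[2]+np.pi/2);print(r.get_state()["contact_force"])
b=r.read_camera("side")[:,:,::-1];a=r.read_camera("top")[:,:,::-1]
cv2.imwrite("pics/l2.png",np.hstack([cv2.resize(b[165:245,250:330],None,fx=5,fy=5,interpolation=3),cv2.resize(a[215:295,180:260],None,fx=5,fy=5,interpolation=3)]))
def lev(th,s): # root, foot tip, pin root
    c,n=np.cos(th),np.sin(th);return [(-200*c,s,80+200*n),(-150*c-68*n,s,80+150*n-68*c),(-100*c,22+s,80+100*n)]
for th in(.45,.47,.5,.55): print(th,proj("side",place(j,lev(th,13))).round(1).tolist())
E
```

```text
t 7.7 tcp [0.4529 0.0047 0.1824] w 0.324 q7 0.07 tilt [ 0.013  0.008 -1.   ]
turn(tool z) 0.002 alt -3.139  shift after turn mm [-4.9 -4.8  5.3]  shift no turn [-4.9 -4.9  5.3]
[-2.68014232 15.01570039 50.30869783]
0.45 [[289.5, 210.8], [289.1, 234.4], [274.2, 212.1]]
0.47 [[289.3, 209.4], [289.1, 233.4], [274.0, 211.4]]
0.5 [[288.9, 207.2], [289.0, 231.9], [273.9, 210.4]]
0.55 [[288.3, 203.6], [288.8, 229.2], [273.6, 208.7]]
```

View pics/l2.png

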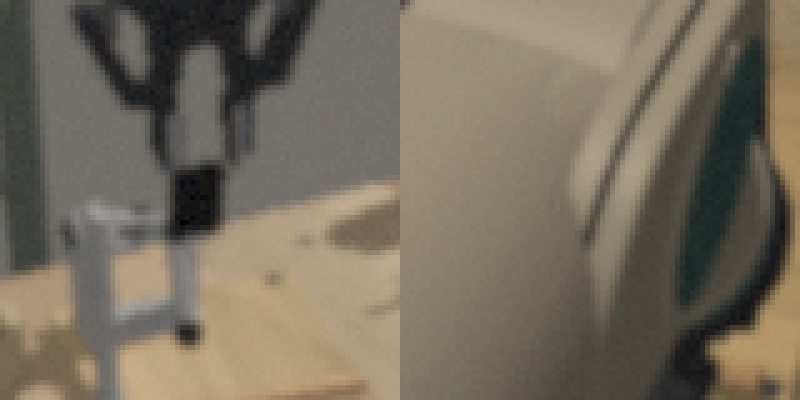

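The foot tip at (287.6,233) gives a lever of about 0.47, so the pin is on the ledge. I'm pressing 50 N, though, and it has drifted sideways to about 8 mm. I'll ease off.

drive_tool --increments '[[[0.5,0,-2,0,0.8],[0.5,0,-2,0,0.8],[0.5,0,-2,0,0.8],[0.5,0,-2,0,0.8],[0,0,0,0,0.8]]]' --squeeze 60

```text
t: 8.3
ee_pos: [0.4504, 0.0072, 0.186]
tcp_rot: [0.771, 0.637, 0.005, -0.0]
contact_force: [4.5, 15.4, 1.3]
width: 0.32
finger_force: 65.0
```

```bash
python3 - <<'E'
from h import *
j=np.load("jig.npy")
t=place(j,[(-188.7,13,185)])[0];go(t,j[2]+np.pi/2);print(r.get_state()["contact_force"])
E
```

```text
t 8.3 tcp [0.4504 0.0072 0.186 ] w 0.32 q7 0.05 tilt [ 0.007  0.006 -1.   ]
turn(tool z) 0.003 alt -3.138  shift after turn mm [-6.9 -1.8  0.9]  shift no turn [-6.9 -1.9  0.9]
[ 4.51759407 15.43225678  1.26555431]
```

drive_tool --increments '[[[1.5,-1,0,0,0.8],[1.5,-1,0,0,0.8],[0,0,0,0,0.8]]]' --squeeze 40

```text
t: 8.6
ee_pos: [0.4499, 0.0076, 0.1863]
tcp_rot: [0.771, 0.637, 0.004, 0.002]
contact_force: [4.8, 8.8, 2.9]
width: 0.32
finger_force: 65.0
```

```bash
python3 - <<'E'
from h import *
j=np.load("jig.npy")
t=place(j,[(-188.7,13,185)])[0];go(t,j[2]+np.pi/2);print(r.get_state()["contact_force"])
E
```

```text
t 8.6 tcp [0.4499 0.0076 0.1863] w 0.32 q7 0.04 tilt [ 0.009  0.002 -1.   ]
turn(tool z) 0.001 alt -3.14  shift after turn mm [-7.2 -1.2  1.2]  shift no turn [-7.2 -1.3  1.2]
[4.79417547 8.77029329 2.94255982]
```

drive_tool --increments '[[[1.5,-0.5,0,0,0.8],[0,0,0,0,0.8],[0,0,0,0,0.66],[0,0,0,0,0.62],[0,0,0,0,0.56],[0,0,0,0,0.5],[0,0,0,0,0.4],[0,0,0,0,0.2],[0,0,0,0,0.2]]]' --squeeze 20

```text
t: 9.5
ee_pos: [0.4449, 0.0075, 0.1842]
tcp_rot: [0.772, 0.636, -0.0, -0.0]
contact_force: [-0.4, 0.6, 0.5]
width: 0.797
finger_force: 0.0
```

```bash
python3 - <<'E'
from h import *
j=np.load("jig.npy")
t=place(j,[(-188.7,13,185)])[0];go(t,j[2]+np.pi/2);print(r.get_state()["contact_force"])
b=r.read_camera("side")[:,:,::-1]
cv2.imwrite("pics/l3.png",cv2.resize(b[165:265,250:350],None,fx=6,fy=6,interpolation=3))
E
```

```text
t 9.5 tcp [0.4449 0.0075 0.1842] w 0.797 q7 0.04 tilt [-0. -0. -1.]
turn(tool z) -0.0 alt 3.142  shift after turn mm [-6.2  3.6 -0.8]  shift no turn [-6.2  3.6 -0.8]
[-0.416385    0.5593922   0.47296174]
```

View pics/l3.png

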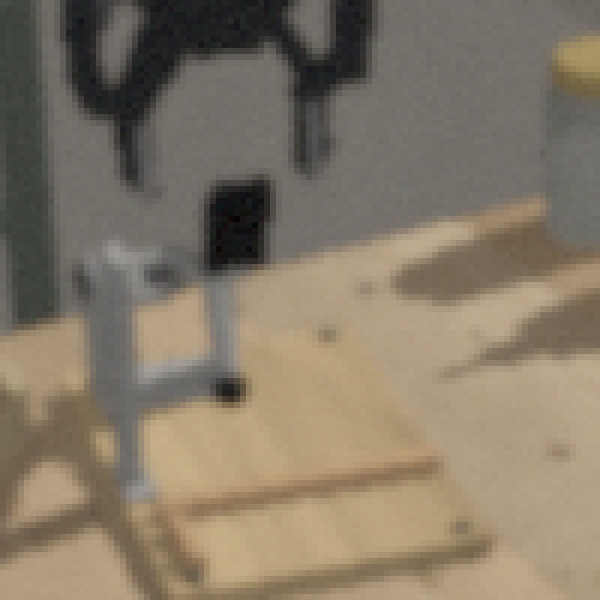

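The tab stands free at (289,202) and the foot is at about (288,231.5). The lever is at about 0.48, so the arm hangs on the catch. Finger tips are at (274,197) and (302.5,193). I'll check the tip height against the tab, then plan the offcut.

```bash
python3 - <<'E'
from h import *
j=np.load("jig.npy");o=np.load("off.npy")
for uv in((274.2,196.7),(302.5,193.3)):
    q=least_squares(lambda p:(proj("side",place(j,[(-182,p[0],p[1])]))-uv).ravel(),[0,200]);print(uv,q.x)
q=least_squares(lambda p:(proj("side",place(j,[(-195,p[0],p[1])]))-(289.5,195)).ravel(),[0,200]);print("tab top",q.x)
print("off angle",o[2],"jig y ang",j[2]+np.pi/2)
# grip point: 40mm from middle toward far end; which is far: jig -y dir
for e in(40,-40):
    g=place(o,[(e,0,0)])[0];print(e,g)
    t=g.copy();t[2]=.2;go(t,o[2]+np.pi/2)
E
```

```text
(274.2, 196.7) [ 54.09930711 217.20169912]
(302.5, 193.3) [-24.93940371 214.4161542 ]
tab top [ 15.30502302 221.62720804]
off angle -0.4755475847387514 jig y ang 2.94942752193901
40 [ 0.50149576 -0.30322763  0.        ]
t 9.55 tcp [0.445  0.0076 0.1842] w 0.799 q7 0.04 tilt [-0. -0. -1.]
turn(tool z) -1.287 alt 1.854  shift after turn mm [-192.6 -250.5  -15.7]  shift no turn [-294.3  114.8  -15.7]
-40 [ 0.43037239 -0.26660161  0.        ]
t 9.55 tcp [0.445  0.0076 0.1842] w 0.799 q7 0.04 tilt [-0. -0. -1.]
turn(tool z) -1.287 alt 1.854  shift after turn mm [-112.6 -250.5  -15.7]  shift no turn [-271.9   38.   -15.7]
```

drive_tool --increments '[[[0,0,-25,0,0.1],[0,0,-25,0,0.1],[-20,0,0,-0.143,0.1],[0,0,0,-0.143,0.1],[0,0,0,-0.143,0.1],[0,0,0,-0.143,0.1],[0,0,0,-0.143,0.1],[0,0,0,-0.143,0.1],[0,0,0,-0.143,0.1],[0,0,0,-0.143,0.1]]]'

```text
t: 10.55
ee_pos: [0.4412, -0.012, 0.2342]
tcp_rot: [0.302, 0.953, -0.0, -0.0]
contact_force: [0.1, 0.3, -0.2]
width: 0.895
finger_force: 0.0
```

drive_tool --increments '[[[0,0,0,-0.143,0.1],[0,0,0,0,0.1]]]'

```text
t: 10.75
ee_pos: [0.4412, -0.012, 0.2343]
tcp_rot: [0.236, 0.972, 0.0, -0.0]
contact_force: [-0.0, -0.5, 1.0]
width: 0.9
finger_force: 0.0
```

```bash
python3 - <<'E'
from h import *
o=np.load("off.npy")
g=place(o,[(40,0,80)])[0];go(g,o[2]+np.pi/2)
E
```

```text
t 10.75 tcp [ 0.4412 -0.012   0.2343] w 0.9 q7 1.15 tilt [-0.  0. -1.]
turn(tool z) -0.0 alt 3.142  shift after turn mm [-187.  -231.3  154.2]  shift no turn [-187.  -231.3  154.2]
```

drive_tool --increments '[[[-25,-32,0,0,0.1],[-32,-40,0,0,0.1],[-32,-40,0,0,0.1],[-32,-40,20,0,0.1],[-32,-40,35,0,0.1],[-25,-28,35,0,0.1],[-9,-11,35,0,0.1],[0,0,20,0,0.1],[0,0,8,0,0.1],[0,0,0,0,0.1]]]'

```text
t: 11.75
ee_pos: [0.4974, -0.2845, 0.0898]
tcp_rot: [0.236, 0.972, 0.0, -0.001]
contact_force: [0.6, 0.9, -0.2]
width: 0.897
finger_force: 0.0
```

```bash
python3 - <<'E'
from h import *
o=np.load("off.npy")
g=place(o,[(40,0,20)])[0];go(g,o[2]+np.pi/2);print(r.get_state()["contact_force"])
E
```

```text
t 11.75 tcp [ 0.4974 -0.2845  0.0898] w 0.897 q7 1.74 tilt [-0.002  0.001 -1.   ]
turn(tool z) -0.002 alt 3.14  shift after turn mm [-12.4 -14.8  69.8]  shift no turn [-12.4 -14.7  69.8]
[ 0.56812402  0.91608479 -0.19724196]
```

drive_tool --increments '[[[-6,-7,0,0,0.1],[-6,-8,0,0,0.1],[0,0,0,0,0.1],[0,0,20,0,0.1],[0,0,20,0,0.1],[0,0,10,0,0.1],[0,0,0,0,0.1],[0,0,0,0,0.1]]]'

```text
t: 12.55
ee_pos: [0.5022, -0.3044, 0.0414]
tcp_rot: [0.236, 0.972, -0.0, 0.0]
contact_force: [0.6, -1.2, 0.4]
width: 0.899
finger_force: 0.0
```

```bash
python3 - <<'E'
from h import *
o=np.load("off.npy")
g=place(o,[(40,0,15)])[0];go(g,o[2]+np.pi/2);print(r.get_state()["contact_force"])
E
```

```text
t 12.55 tcp [ 0.5022 -0.3044  0.0414] w 0.899 q7 1.78 tilt [ 0.001 -0.    -1.   ]
turn(tool z) -0.0 alt 3.141  shift after turn mm [ 1.2  0.7 26.4]  shift no turn [ 1.2  0.7 26.4]
[ 0.6093499  -1.16685279  0.43256617]
```

Now I'll feel for the worktop with small steps.

drive_tool --increments '[[[0,0,10,0,0.1],[0,0,10,0,0.1],[0,0,6,0,0.1],[0,0,0,0,0.1]]]'

```text
t: 12.95
ee_pos: [0.5011, -0.3036, 0.0136]
tcp_rot: [0.236, 0.972, 0.0, -0.001]
contact_force: [0.5, 0.8, -0.1]
width: 0.901
finger_force: 0.0
```

drive_tool --increments '[[[0,0,3,0,0.1],[0,0,3,0,0.1],[0,0,0,0,0.1]]]'

```text
t: 13.25
ee_pos: [0.5017, -0.304, 0.0085]
tcp_rot: [0.236, 0.972, 0.0, -0.0]
contact_force: [-0.6, 0.3, -0.4]
width: 0.902
finger_force: 0.0
```

drive_tool --increments '[[[0,0,3,0,0.1],[0,0,2,0,0.1],[0,0,0,0,0.1]]]'

```text
t: 13.55
ee_pos: [0.5017, -0.304, 0.0035]
tcp_rot: [0.236, 0.972, 0.0, -0.0]
contact_force: [-0.2, -0.5, 1.0]
width: 0.897
finger_force: 0.0
```

drive_tool --increments '[[[0,0,3,0,0.1],[0,0,2,0,0.1],[0,0,0,0,0.1]]]'

```text
t: 13.85
ee_pos: [0.5016, -0.3039, -0.0016]
tcp_rot: [0.236, 0.972, 0.0, -0.0]
contact_force: [0.0, 0.2, 0.4]
width: 0.903
finger_force: 0.0
```

drive_tool --increments '[[[0,0,3,0,0.1],[0,0,0,0,0.1]]]'

```text
t: 14.05
ee_pos: [0.5016, -0.3039, -0.0046]
tcp_rot: [0.236, 0.972, 0.0, -0.0]
contact_force: [0.7, 0.3, -0.4]
width: 0.899
finger_force: 0.0
```

drive_tool --increments '[[[0,0,2,0,0.1],[0,0,2,0,0.1],[0,0,0,0,0.1]]]'

```text
t: 14.35
ee_pos: [0.5017, -0.304, -0.0085]
tcp_rot: [0.236, 0.972, 0.0, -0.0]
contact_force: [0.1, 0.2, -0.2]
width: 0.9
finger_force: 0.0
```

drive_tool --increments '[[[0,0,2,0,0.1],[0,0,2,0,0.1],[0,0,0,0,0.1]]]'

```text
t: 14.65
ee_pos: [0.5017, -0.304, -0.0125]
tcp_rot: [0.236, 0.972, 0.0, -0.0]
contact_force: [0.3, -0.1, 0.6]
width: 0.901
finger_force: 0.0
```

drive_tool --increments '[[[0,0,2,0,0.1],[0,0,2,0,0.1],[0,0,0,0,0.1]]]'

```text
t: 14.95
ee_pos: [0.5016, -0.304, -0.0165]
tcp_rot: [0.236, 0.972, 0.0, -0.0]
contact_force: [0.9, 0.3, -0.7]
width: 0.9
finger_force: 0.0
```

drive_tool --increments '[[[0,0,2,0,0.1],[0,0,2,0,0.1],[0,0,0,0,0.1]]]'

```text
t: 15.25
ee_pos: [0.5017, -0.304, -0.0205]
tcp_rot: [0.236, 0.972, 0.0, -0.0]
contact_force: [-0.6, -0.4, 0.3]
width: 0.902
finger_force: 0.0
```

drive_tool --increments '[[[0,0,2,0,0.1],[0,0,2,0,0.1],[0,0,0,0,0.1]]]'

```text
t: 15.55
ee_pos: [0.5016, -0.304, -0.0245]
tcp_rot: [0.236, 0.972, 0.0, -0.0]
contact_force: [0.2, 0.9, -0.2]
width: 0.899
finger_force: 0.0
```

No contact down to TCP -24 mm. The real tips sit about 28 mm behind the TCP when open, which agrees with the pictures. I'll set the grip height from that and close.

drive_tool --increments '[[[0,0,-10,0,0.1],[0,0,-8,0,0.1],[0,0,0,0,0.3],[0,0,0,0,0.5],[0,0,0,0,0.6],[0,0,0,0,0.7],[0,0,0,0,0.7],[0,0,0,0,0.7]]]' --squeeze 40

```text
t: 16.35
ee_pos: [0.5023, -0.3042, -0.0055]
tcp_rot: [0.236, 0.972, 0.0, 0.0]
contact_force: [-1.1, 0.9, 5.9]
width: 0.518
finger_force: 41.7
```

drive_tool --increments '[[[0,0,-10,0,0.7],[0,0,-20,0,0.7],[0,0,-30,0,0.7],[0,0,-30,0,0.7],[0,0,-20,0,0.7],[0,0,0,0,0.7],[0,0,0,0,0.7]]]'

```text
t: 17.05
ee_pos: [0.5016, -0.3038, 0.1037]
tcp_rot: [0.236, 0.972, 0.0, -0.0]
contact_force: [0.7, -0.5, -1.2]
width: 0.522
finger_force: 41.1
```

```bash
python3 - <<'E'
from h import *
j=np.load("jig.npy")
t=place(j,[(-161,-86,110)])[0];go(t,j[2]);print(t)
cv2.imwrite("pics/o1.png",r.read_camera("side")[:,:,::-1])
E
```

```text
t 17.05 tcp [ 0.5016 -0.3038  0.1037] w 0.522 q7 1.76 tilt [-0.  0. -1.]
turn(tool z) -0.284 alt 2.858  shift after turn mm [ 12.5 316.4  -6.2]  shift no turn [100.5 300.2  -6.2]
[0.54975873 0.00910342 0.11      ]
```

The offcut is held: opening 44 mm, weight about 1.2 N. I'll turn it and carry it to just right of the bed.

drive_tool --increments '[[[0,0,0,-0.142,0.7],[0,0,0,-0.142,0.7],[1,25,0,0,0.7],[2,40,0,0,0.7],[2,45,0,0,0.7],[2,45,0,0,0.7],[2,40,0,0,0.7],[2,30,0,0,0.7],[1,20,0,0,0.7],[0,5,0,0,0.7]]]'

```text
t: 18.1
ee_pos: [0.5369, -0.0528, 0.1023]
tcp_rot: [0.093, 0.996, 0.001, -0.002]
contact_force: [0.2, 0.5, -2.1]
width: 0.515
finger_force: 41.2
```

drive_tool --increments '[[[0,0,0,0,0.7],[0,0,0,0,0.7]]]'

```text
t: 18.3
ee_pos: [0.5371, -0.0583, 0.1033]
tcp_rot: [0.097, 0.995, -0.001, -0.001]
contact_force: [-0.0, -0.6, -0.3]
width: 0.521
finger_force: 41.2
```

```bash
python3 - <<'E'
from h import *
j=np.load("jig.npy")
t=place(j,[(-221,-87,24.5)])[0];go(t,j[2]);print(r.get_state()["contact_force"])
E
```

```text
t 18.3 tcp [ 0.5371 -0.0583  0.1033] w 0.521 q7 1.57 tilt [-0.001 -0.001 -1.   ]
turn(tool z) -0.002 alt 3.14  shift after turn mm [-0.6  8.6 78.7]  shift no turn [-0.6  8.6 78.7]
[-0.02539094 -0.55466243 -0.34115285]
```

drive_tool --increments '[[[0,0,20,0,0.7],[0,0,25,0,0.7],[0,0,20,0,0.7],[0,0,13,0,0.7],[0,10,0,0,0.7],[0,15,0,0,0.7],[0,15,0,0,0.7],[0,10,0,0,0.7],[0,0,0,0,0.7],[0,0,0,0,0.7]]]'

```text
t: 19.3
ee_pos: [0.5475, -0.0069, 0.0262]
tcp_rot: [0.095, 0.995, -0.0, 0.0]
contact_force: [0.2, 0.2, -2.0]
width: 0.518
finger_force: 41.2
```

```bash
python3 - <<'E'
from h import *
j=np.load("jig.npy")
t=place(j,[(-160.5,-87,8)])[0];go(t,j[2]);print(r.get_state()["contact_force"])
E
```

```text
t 19.3 tcp [ 0.5475 -0.0069  0.0262] w 0.518 q7 1.52 tilt [ 0.001 -0.    -1.   ]
turn(tool z) 0.002 alt -3.14  shift after turn mm [-0.1 16.7 18.2]  shift no turn [-0.1 16.7 18.2]
[ 0.17427327  0.17339611 -1.98132205]
```

drive_tool --increments '[[[0,8,0,0,0.7],[0,8,0,0,0.7],[0,1,0,0,0.7],[0,0,6,0,0.7],[0,0,6,0,0.7],[0,0,3,0,0.7],[0,0,0,0,0.7],[0,0,0,0,0.7]]]'

```text
t: 20.1
ee_pos: [0.5509, 0.0091, 0.0108]
tcp_rot: [0.096, 0.995, -0.0, 0.0]
contact_force: [0.8, 0.3, 0.9]
width: 0.517
finger_force: 41.3
```

drive_tool --increments '[[[0,0,2,0,0.7],[0,0,2,0,0.7],[0,0,0,0,0.7]]]'

```text
t: 20.4
ee_pos: [0.5513, 0.0091, 0.0078]
tcp_rot: [0.096, 0.995, 0.0, 0.001]
contact_force: [1.2, 0.3, 10.2]
width: 0.521
finger_force: 42.5
```

```bash
python3 - <<'E'
from h import *
j=np.load("jig.npy")
t=place(j,[(-160.5,-87,6.5)])[0];go(t,j[2]);print(r.get_state()["contact_force"],r.get_state()["moment"])
E
```

```text
t 20.4 tcp [0.5513 0.0091 0.0078] w 0.521 q7 1.5 tilt [ 0.002 -0.    -1.   ]
turn(tool z) -0.0 alt 3.141  shift after turn mm [0.6 0.2 1.3]  shift no turn [0.6 0.2 1.3]
[ 1.22734743  0.29139262 10.16015391] [ 0.00976881  0.11093502 -0.09247145]
```

drive_tool --increments '[[[0,0,-1,0,0.7],[0,1,0,0,0.7],[0,1,0,0,0.7],[0,1,0,0,0.7],[0,0,0,0,0.7]]]'

```text
t: 20.9
ee_pos: [0.5507, 0.0107, 0.0079]
tcp_rot: [0.096, 0.995, -0.001, -0.0]
contact_force: [-0.4, -3.5, 5.8]
width: 0.517
finger_force: 42.0
```

drive_tool --increments '[[[1,0,0,0,0.7],[1,0,0,0,0.7],[1,0,0,0,0.7],[0,0,0,0,0.7]]]'

```text
t: 21.3
ee_pos: [0.549, 0.0129, 0.0081]
tcp_rot: [0.096, 0.995, 0.0, 0.001]
contact_force: [2.7, -2.9, 5.3]
width: 0.517
finger_force: 41.9
```

```bash
python3 - <<'E'
from h import *
j=np.load("jig.npy")
t=place(j,[(-157.5,-83,7)])[0];go(t,j[2]);print(r.get_state()["contact_force"],r.get_state()["moment"])
E
```

```text
t 21.3 tcp [0.549  0.0129 0.0081] w 0.517 q7 1.49 tilt [ 0.002 -0.    -1.   ]
turn(tool z) 0.0 alt -3.141  shift after turn mm [ 1.5 -0.1  1.1]  shift no turn [ 1.5 -0.1  1.1]
[ 2.67797535 -2.90809863  5.30437718] [-0.49111074 -0.3550315   0.08167245]
```

drive_tool --increments '[[[0,1,0,0,0.7],[0,1,0,0,0.7],[0,0,0,0,0.7]]]'

```text
t: 21.6
ee_pos: [0.5487, 0.014, 0.0081]
tcp_rot: [0.096, 0.995, -0.0, 0.0]
contact_force: [2.6, -4.1, 6.3]
width: 0.517
finger_force: 42.1
```

drive_tool --increments '[[[1,0,0,0,0.7],[1,0,0,0,0.7],[0,0,0,0,0.7]]]'

```text
t: 21.9
ee_pos: [0.5476, 0.0152, 0.0082]
tcp_rot: [0.096, 0.995, 0.0, 0.001]
contact_force: [3.7, -2.3, 5.3]
width: 0.517
finger_force: 41.9
```

```bash
python3 - <<'E'
from h import *
j=np.load("jig.npy")
t=place(j,[(-157.5,-83,7)])[0];go(t,j[2]);print(r.get_state()["contact_force"],r.get_state()["moment"])
E
```

```text
t 21.9 tcp [0.5476 0.0152 0.0082] w 0.517 q7 1.49 tilt [ 0.002 -0.    -1.   ]
turn(tool z) 0.0 alt -3.141  shift after turn mm [-0.2 -2.   1.2]  shift no turn [-0.2 -2.   1.2]
[ 3.68365155 -2.28262517  5.26631494] [-0.51107029 -0.39600983  0.14497236]
```

drive_tool --increments '[[[0,1,0,0,0.7],[0,1,0,0,0.7],[0,1,0,0,0.7],[0,0,0,0,0.7]]]'

```text
t: 22.3
ee_pos: [0.5475, 0.0155, 0.0082]
tcp_rot: [0.096, 0.995, -0.001, 0.001]
contact_force: [2.4, -6.8, 6.9]
width: 0.517
finger_force: 42.2
```

drive_tool --increments '[[[1,0,0,0,0.7],[1,0,0,0,0.7],[1,0,0,0,0.7],[0,0,0,0,0.7]]]'

```text
t: 22.7
ee_pos: [0.5466, 0.0157, 0.0084]
tcp_rot: [0.097, 0.995, -0.001, 0.003]
contact_force: [6.2, -7.4, 4.1]
width: 0.517
finger_force: 41.7
```

```bash
python3 - <<'E'
from h import *
j=np.load("jig.npy")
t=place(j,[(-157.5,-83,7)])[0];go(t,j[2]);print(r.get_state()["contact_force"],r.get_state()["moment"])
E
```

```text
t 22.7 tcp [0.5466 0.0157 0.0084] w 0.517 q7 1.49 tilt [ 0.005 -0.003 -1.   ]
turn(tool z) -0.002 alt 3.14  shift after turn mm [-1.3 -2.4  1.4]  shift no turn [-1.3 -2.4  1.4]
[ 6.1972932  -7.41115469  4.1387716 ] [-1.67989009 -0.78181218  0.07320394]
```

Both directions now stall, so the offcut is against the fence and the end stop. I'll relax the push, release, and retreat upward.

drive_tool --increments '[[[-2,-2,0,0,0.7],[0,0,0,0,0.7],[0,0,0,0,0.45],[0,0,0,0,0.4],[0,0,0,0,0.3],[0,0,0,0,0.3],[0,0,0,0,0.3],[0,0,0,0,0.3]]]'

```text
t: 23.5
ee_pos: [0.5456, 0.0165, 0.0077]
tcp_rot: [0.096, 0.995, 0.0, -0.0]
contact_force: [-0.7, -0.1, 0.9]
width: 0.704
finger_force: 0.0
```

```bash
python3 - <<'E'
from h import *
j=np.load("jig.npy")
t=place(j,[(-157.5,-83,150)])[0];go(t,j[2]);print(r.get_state()["contact_force"])
E
```

```text
t 23.5 tcp [0.5456 0.0165 0.0077] w 0.704 q7 1.49 tilt [-0.  0. -1.]
turn(tool z) 0.0 alt -3.141  shift after turn mm [  -2.5   -3.  -142.3]  shift no turn [  -2.5   -3.  -142.3]
[-0.65265989 -0.11121235  0.86625489]
```

drive_tool --increments '[[[-1,0,-10,0,0.3],[-1,0,-25,0,0.3],[-2,0,-40,0,0.3],[0,0,-45,0,0.3],[0,0,-45,0,0.3],[0,0,-45,0,0.3],[0,0,-35,0,0.3],[0,0,-20,0,0.3],[0,0,0,0,0.3]]]'

```text
t: 24.4
ee_pos: [0.5517, 0.0155, 0.2769]
tcp_rot: [0.096, 0.995, 0.001, 0.004]
contact_force: [-0.1, 0.3, -0.8]
width: 0.698
finger_force: 0.0
```

drive_tool --increments '[[[0,-30,0,0.142,0.2],[0,0,0,0.143,0.2],[0,0,0,0.143,0.2],[0,0,0,0.143,0.2],[0,0,0,0.143,0.2],[0,0,0,0.143,0.2],[0,0,0,0.143,0.2],[0,0,0,0.143,0.2],[0,0,0,0.143,0.2],[0,0,0,0.143,0.2]]]'

```text
t: 25.4
ee_pos: [0.5431, -0.0138, 0.272]
tcp_rot: [0.727, 0.687, -0.001, -0.001]
contact_force: [0.4, 0.5, 0.0]
width: 0.799
finger_force: 0.0
```

drive_tool --increments '[[[0,0,0,0.142,0.2],[0,0,0,0,0.2]]]'

```text
t: 25.6
ee_pos: [0.5432, -0.0137, 0.2719]
tcp_rot: [0.772, 0.636, -0.001, -0.0]
contact_force: [-0.4, -0.0, 0.3]
width: 0.799
finger_force: 0.0
```

```bash
python3 - <<'E'
from h import *
j=np.load("jig.npy")
t=place(j,[(-182,14,250)])[0];go(t,j[2]+np.pi/2)
b=r.read_camera("side");g=b.max(2).astype(int)
cv2.imwrite("pics/s4.png",b[:,:,::-1])
print("dark rows/cols"); 
m=(g<55).astype(np.uint8)
n,l,st,ce=cv2.connectedComponentsWithStats(m[175:245,265:320])
for s_,c_ in zip(st[1:],ce[1:]):
    if s_[4]>8: print(s_, c_+[265,175])
old=cv2.imread("pics/l3.png") # 6x crop at (250,165)
n,l,st,ce=cv2.connectedComponentsWithStats((old.max(2)<55).astype(np.uint8))
for s_,c_ in zip(st[1:],ce[1:]):
    if s_[4]>300: print("l3",s_, c_/6+[250,165])
def lev(th,s):
    c,n=np.cos(th),np.sin(th);a=.82-th
    R=lambda d:(-200*c-d*np.sin(a),s,80+200*n+d*np.cos(a))
    return [R(0),R(25),R(50),(-150*c-60*n,s,80+150*n-60*c)]
for th,s in((.47,8),(.47,12),(.47,16),(.5,12)): print(th,s,proj("side",place(j,lev(th,s))).round(1).tolist())
E
```

```text
t 25.6 tcp [ 0.5432 -0.0137  0.2719] w 0.799 q7 0.11 tilt [-0.002 -0.    -1.   ]
turn(tool z) -0.0 alt 3.141  shift after turn mm [  2.6 -97.8  22.1]  shift no turn [  2.6 -97.8  22.1]
dark rows/cols
[ 19  20  11  15 125] [289.176 202.12 ]
l3 [   66     0   306   180 18576] [284.06976744 173.3120155 ]
l3 [ 204  180   66   90 4572] [289.58989501 202.4324147 ]
0.47 8 [[291.1, 209.1], [291.6, 202.7], [292.2, 196.1], [290.3, 230.4]]
0.47 12 [[289.7, 209.3], [290.2, 202.9], [290.8, 196.3], [289.0, 230.6]]
0.47 16 [[288.3, 209.5], [288.8, 203.1], [289.4, 196.5], [287.6, 230.8]]
0.5 12 [[289.3, 207.1], [289.8, 200.5], [290.3, 193.7], [288.8, 229.0]]
```

The tab is at (289.2,202.1) in the side image, so lever about 0.48 and sleeve about 14 mm: still on the catch. I'll move above it and regrip lower down.

drive_tool --increments '[[[-1,-25,0,0,0.2],[-1,-35,0,0,0.2],[-1,-25,0,0,0.2],[0,-10,0,0,0.2],[0,-3,0,0,0.2],[0,0,0,0,0.2],[0,0,0,0,0.2]]]'

```text
t: 26.35
ee_pos: [0.4485, 0.0018, 0.273]
tcp_rot: [0.771, 0.636, 0.0, 0.001]
contact_force: [-0.3, 0.3, 1.0]
width: 0.798
finger_force: 0.0
```

```bash
python3 - <<'E'
from h import *
j=np.load("jig.npy")
t=place(j,[(-188,14,163)])[0];go(t,j[2]+np.pi/2)
E
```

```text
t 26.35 tcp [0.4485 0.0018 0.273 ] w 0.798 q7 0.03 tilt [ 0.001 -0.001 -1.   ]
turn(tool z) 0.001 alt -3.141  shift after turn mm [ -0.4  -2.2 110. ]  shift no turn [ -0.4  -2.2 110. ]
```

drive_tool --increments '[[[0,-2,20,0,0.2],[0,0,25,0,0.2],[0,0,25,0,0.2],[0,0,20,0,0.2],[0,0,12,0,0.2],[0,0,6,0,0.2],[0,0,2,0,0.2],[0,0,0,0,0.2],[0,0,0,0,0.2]]]'

```text
t: 27.25
ee_pos: [0.4459, 0.0022, 0.1633]
tcp_rot: [0.772, 0.636, 0.0, 0.0]
contact_force: [0.3, -0.4, 0.3]
width: 0.802
finger_force: 0.0
```

```bash
python3 - <<'E'
from h import *
j=np.load("jig.npy")
t=place(j,[(-188,14,163)])[0];go(t,j[2]+np.pi/2);print(r.get_state()["contact_force"])
E
```

```text
t 27.25 tcp [0.4459 0.0022 0.1633] w 0.802 q7 0.19 tilt [ 0.001  0.    -1.   ]
turn(tool z) 0.0 alt -3.141  shift after turn mm [-0.4  0.6  0.3]  shift no turn [-0.4  0.6  0.3]
[ 0.34728474 -0.38584965  0.32513189]
```

drive_tool --increments '[[[0,0,0,0,0.4],[0,0,0,0,0.52],[0,0,0,0,0.57],[0,0,0,0,0.6],[0,0,0,0,0.62],[0,0,0,0,0.64],[0,0,0,0,0.66],[0,0,0,0,0.68],[0,0,0,0,0.72],[0,0,0,0,0.8]]]' --squeeze 30

```text
t: 28.25
ee_pos: [0.4464, 0.0021, 0.1632]
tcp_rot: [0.772, 0.636, 0.001, 0.001]
contact_force: [4.4, -1.2, 2.9]
width: 0.346
finger_force: 29.8
```

drive_tool --increments '[[[0,0,0,0,0.8],[0,0,0,0,0.8]]]' --squeeze 50

```text
t: 28.45
ee_pos: [0.4463, 0.0021, 0.1632]
tcp_rot: [0.772, 0.636, 0.001, 0.001]
contact_force: [5.0, -1.0, 4.2]
width: 0.344
finger_force: 50.4
```

```bash
python3 - <<'E'
from h import *
j=np.load("jig.npy")
t=place(j,[(-188,14,163)])[0];go(t,j[2]+np.pi/2);print(r.get_state()["contact_force"])
b=r.read_camera("side");cv2.imwrite("pics/s5.png",b[:,:,::-1]);g=b.max(2)
# foot ball: dark blob below tab
n,l,st,ce=cv2.connectedComponentsWithStats((g[218:250,275:305]<75).astype(np.uint8))
for s_,c_ in zip(st[1:],ce[1:]):
    if s_[4]>3: print(s_, c_+[275,218])
E
```

```text
t 28.45 tcp [0.4463 0.0021 0.1632] w 0.344 q7 0.19 tilt [ 0.002 -0.    -1.   ]
turn(tool z) -0.0 alt 3.141  shift after turn mm [-0.3  0.2  0.2]  shift no turn [-0.3  0.2  0.2]
[ 4.95145945 -0.98003728  4.16633691]
[11 10  4  4 11] [287.81818182 229.45454545]
```

drive_tool --increments '[[[3.8,0,-6.2,0,0.8],[4.1,0,-6,0,0.8],[4.4,0,-5.9,0,0.8],[4.6,0,-5.7,0,0.8],[0,0,0,0,0.8],[0,0,0,0,0.8]]]'

```text
t: 29.1
ee_pos: [0.4479, 0.0196, 0.1864]
tcp_rot: [0.771, 0.636, -0.0, -0.001]
contact_force: [0.2, 0.1, -13.3]
width: 0.343
finger_force: 50.4
```

```bash
cat > foot.py <<'E'
from h import *
j=np.load("jig.npy")
t=place(j,[(-171,14,186.7)])[0];go(t,j[2]+np.pi/2);print(r.get_state()["contact_force"])
b=r.read_camera("side");g=b.max(2);print(r.get_state()["finger_force"])
n,l,st,ce=cv2.connectedComponentsWithStats((g[212:250,275:312]<75).astype(np.uint8))
for s_,c_ in zip(st[1:],ce[1:]):
    if s_[4]>3: print(s_, c_+[275,212])
for th in(.2,.22,.24,.3,.47,.5,.55,.6,.65):
  for s in(0,14):
    c,n=np.cos(th),np.sin(th);print(th,s,proj("side",place(j,[(-150*c-59*n,s,80+150*n-59*c)])).round(1)[0],end=" ")
E
python3 foot.py
```

```text
t 29.1 tcp [0.4479 0.0196 0.1864] w 0.343 q7 0.12 tilt [-0.001  0.001 -1.   ]
turn(tool z) 0.001 alt -3.141  shift after turn mm [-0.8  2.  -0.3]  shift no turn [-0.8  2.  -0.3]
[  0.23832194   0.05812164 -13.2630318 ]
50.383028984069824
[10 10  4  5 16] [286.3125 223.8125]
0.2 0 [293.3 242.3] 0.2 14 [288.7 243.2] 0.22 0 [293.3 241.5] 0.22 14 [288.7 242.3] 0.24 0 [293.3 240.6] 0.24 14 [288.7 241.4] 0.3 0 [293.3 237.9] 0.3 14 [288.6 238.7] 0.47 0 [292.9 229.5] 0.47 14 [288.2 230.4] 0.5 0 [292.8 228. ] 0.5 14 [288.1 228.8] 0.55 0 [292.6 225.3] 0.55 14 [287.9 226.2] 0.6 0 [292.3 222.7] 0.6 14 [287.6 223.5] 0.65 0 [292.  219.9] 0.65 14 [287.3 220.7]
```

drive_tool --increments '[[[0,3,0,0,0.8],[0,4,0,0,0.8],[0,4,0,0,0.8],[0,4,0,0,0.8],[0,0,0,0,0.8],[0,0,0,0,0.8]]]'

```text
t: 29.75
ee_pos: [0.463, 0.0165, 0.1863]
tcp_rot: [0.772, 0.636, -0.0, -0.0]
contact_force: [2.2, 4.0, -14.3]
width: 0.343
finger_force: 50.4
```

```bash
python3 foot.py | head -5
```

```text
t 29.75 tcp [0.463  0.0165 0.1863] w 0.343 q7 0.13 tilt [-0.001  0.    -1.   ]
turn(tool z) 0.0 alt -3.141  shift after turn mm [ -0.7 -13.4  -0.4]  shift no turn [ -0.7 -13.4  -0.4]
[  2.18093795   3.97995648 -14.25105726]
50.37746965885162
[14  9  5  4 14] [291.21428571 222.35714286]
```

drive_tool --increments '[[[-4.2,0,5.2,0,0.8],[-4,0,5.3,0,0.8],[-3.9,0,5.5,0,0.8],[-3.7,0,5.6,0,0.8],[-3.5,0,5.7,0,0.8],[-3.4,0,5.8,0,0.8],[0,0,0,0,0.8]]]'

```text
t: 30.5
ee_pos: [0.4585, -0.0079, 0.1531]
tcp_rot: [0.772, 0.635, -0.001, 0.0]
contact_force: [0.6, -2.3, -2.9]
width: 0.342
finger_force: 51.0
```

```bash
python3 foot.py | head -5
```

```text
t 30.5 tcp [ 0.4585 -0.0079  0.1531] w 0.342 q7 0.22 tilt [-0.001 -0.001 -1.   ]
turn(tool z) -0.002 alt 3.14  shift after turn mm [ 24.1 -13.7 -33.6]  shift no turn [ 24.1 -13.7 -33.6]
[ 0.56146412 -2.31311519 -2.91476499]
50.97670376300812
[14  0  8  2 12] [291.83333333 212.33333333]
```

drive_tool --increments '[[[-3.2,0,5.9,0,0.8],[-3,0,6,0,0.8],[-2.8,0,6.1,0,0.8],[-2.6,0,6.1,0,0.8],[0,0,0,0,0.8]]]'

```text
t: 31.05
ee_pos: [0.4565, -0.0198, 0.1291]
tcp_rot: [0.772, 0.635, -0.001, 0.001]
contact_force: [-0.7, -6.6, -2.0]
width: 0.341
finger_force: 51.1
```

drive_tool --increments '[[[-1.2,0,3,0,0.8],[-1.2,0,3,0,0.8],[0,0,0,0,0.8]]]'

```text
t: 31.35
ee_pos: [0.4567, -0.0222, 0.1236]
tcp_rot: [0.772, 0.635, -0.0, 0.001]
contact_force: [-0.2, -5.7, -1.0]
width: 0.343
finger_force: 51.3
```

```bash
python3 foot.py | head -5
```

```text
t 31.35 tcp [ 0.4567 -0.0222  0.1236] w 0.343 q7 0.3 tilt [ 0.002 -0.002 -1.   ]
turn(tool z) -0.001 alt 3.14  shift after turn mm [ 38.4 -14.5 -63.2]  shift no turn [ 38.3 -14.6 -63.2]
[-0.18889506 -5.66832373 -1.00179055]
51.24066889286041
[12  0  4  9 28] [288.39285714 215.60714286]
```

drive_tool --increments '[[[-1,0,2,0,0.8],[-1,0,2,0,0.8],[0,0,0,0,0.8]]]'

```text
t: 31.7
ee_pos: [0.4571, -0.0228, 0.1221]
tcp_rot: [0.772, 0.636, 0.002, 0.001]
contact_force: [-5.0, -2.6, 30.6]
width: 0.342
finger_force: 54.8
```

drive_tool --increments '[[[-0.7,0,2,0,0.8],[-0.7,0,2,0,0.8],[0,0,0,0,0.8]]]'

```text
t: 32.0
ee_pos: [0.4586, -0.0233, 0.1208]
tcp_rot: [0.771, 0.636, 0.004, 0.001]
contact_force: [-8.3, 0.2, 61.1]
width: 0.343
finger_force: 59.7
```

```bash
python3 foot.py | head -5
```

```text
t 32.0 tcp [ 0.4586 -0.0233  0.1208] w 0.343 q7 0.31 tilt [ 0.008  0.004 -1.   ]
turn(tool z) 0.001 alt -3.141  shift after turn mm [ 39.6 -16.3 -65.8]  shift no turn [ 39.6 -16.2 -65.8]
[-8.25564295  0.22137012 61.1442794 ]
59.667261242866516
[12  0  5 10 32] [289.09375 216.15625]
```

The foot now presses hard on the offcut. I'll ease back, then release slowly.

drive_tool --increments '[[[0.5,0,-2,0,0.8],[0.5,0,-2,0,0.8],[0.3,0,-2,0,0.8],[0,0,0,0,0.8],[0,0,0,0,0.8]]]' --squeeze 40

```text
t: 32.55
ee_pos: [0.4577, -0.0228, 0.1223]
tcp_rot: [0.772, 0.636, 0.001, 0.002]
contact_force: [0.1, -2.3, 9.6]
width: 0.342
finger_force: 53.0
```

```bash
python3 foot.py | head -3; python3 - <<'E'
import sys;sys.path.insert(0,'.')
from h import *
j=np.load("jig.npy");b=r.read_camera("side");cv2.imwrite("pics/s6.png",b[:,:,::-1])
print(b[232:252:1,284:304].max(2))
E
```

```text
t 32.55 tcp [ 0.4577 -0.0228  0.1223] w 0.342 q7 0.3 tilt [ 0.004 -0.001 -1.   ]
turn(tool z) -0.0 alt 3.141  shift after turn mm [ 38.9 -15.5 -64.4]  shift no turn [ 38.9 -15.5 -64.4]
[ 0.06100261 -2.33648564  9.64785618]
[[174 174 180 184 186 183 165 135 121 131 154 172 180 182 182 181 182 184
  184 184]
 [185 183 183 186 188 184 168 136 120 129 151 171 177 181 183 180 184 185
  184 183]
 [188 187 186 185 186 184 168 138 122 128 148 169 177 178 178 179 179 180
  180 178]
 [188 186 188 183 185 180 167 139 117 122 143 160 168 170 170 172 172 173
  170 169]
 [186 181 180 177 175 171 156 133 110 112 125 141 153 161 162 163 163 162
  159 157]
 [170 169 166 165 162 156 136 109  84  80  89 108 133 148 156 156 157 156
  155 153]
 [157 156 153 154 151 142 118  82  47  47  57  83 119 144 154 152 154 153
  153 152]
 [150 149 149 147 140 130 104  68  39  33  49  81 119 144 154 153 154 153
  154 156]
 [140 139 139 134 126 112  99  66  58  50  70 100 130 148 151 155 154 153
  156 155]
 [124 123 122 113 117 115 106  96  91  94 106 122 139 149 149 153 153 154
  156 154]
 [120 117 117 118 125 131 128 125 128 133 133 138 143 144 146 145 144 145
  145 144]
 [134 134 131 133 135 137 138 135 133 138 139 135 134 134 133 129 127 124
  125 124]
 [137 136 132 131 130 130 129 126 127 124 123 120 118 118 113 114 110 108
  108 105]
 [121 120 120 117 114 114 111 112 112 108 105 106 109 104 108 107 104 104
  102 103]
 [109 109 108 107 106 105 106 105 106 101 104 101 106 101 101 106 102 103
  107 103]
 [103 107 107 104 107 105 104 102 102 105 103 104 100 104 101 105 103 105
  107 105]
 [106 103 105 103 102 103 104 106 103 103  99 105 102 103 105 101 103 101
  104 100]
 [102 103 108 101  99 104 104 102 102 102 100 101 100 101 101 101 101 101
  101 102]
 [101 102 104 101 103 100  99 103 100 101  99 100 101 101 100 104 100 105
  101 103]
 [101 100  99 100 100 100  96 101 100  96  98 101 100 103 100 103 102 100
  101 103]]
```

The side image shows the foot ball at (292.8,239) on the offcut's top face, lever about 0.23. Releasing.

drive_tool --increments '[[[0,0,-0.5,0,0.8],[0,0,0,0,0.66],[0,0,0,0,0.62],[0,0,0,0,0.56],[0,0,0,0,0.45],[0,0,0,0,0.2],[0,0,0,0,0.2],[0,0,0,0,0.2]]]' --squeeze 20

```text
t: 33.45
ee_pos: [0.4556, -0.022, 0.1218]
tcp_rot: [0.772, 0.636, -0.0, -0.0]
contact_force: [0.1, -0.2, 1.0]
width: 0.802
finger_force: 0.0
```

drive_tool --increments '[[[0,0,-10,0,0.2],[0,0,-25,0,0.2],[0,0,-35,0,0.2],[0,0,-40,0,0.2],[0,0,-30,0,0.2],[0,0,0,0,0.2],[0,0,0,0,0.2]]]'

```text
t: 34.15
ee_pos: [0.4559, -0.0219, 0.2627]
tcp_rot: [0.772, 0.636, 0.001, 0.0]
contact_force: [0.1, 0.6, -0.2]
width: 0.799
finger_force: 0.0
```

```bash
python3 - <<'E'
from h import *
j=np.load("jig.npy");s=r.get_state();print(s["t"],s["width"],s["contact_force"])
b=r.read_camera("side");cv2.imwrite("pics/s7.png",b[:,:,::-1]);g=b.max(2)
for (r0,r1,c0,c1) in((233,246,284,304),(205,235,285,315)):
  n,l,st,ce=cv2.connectedComponentsWithStats((g[r0:r1,c0:c1]<75).astype(np.uint8))
  for s_,c_ in zip(st[1:],ce[1:]):
    if s_[4]>3: print(s_[4], c_+[c0,r0])
th=.22;c,n=np.cos(th),np.sin(th);a=.82-th
for s in(0,5): print("tab25",proj("side",place(j,[(-200*c-25*np.sin(a),s,80+200*n+25*np.cos(a))])))
# offcut model vs edges: mean gradient along predicted top outline
O=place(j,[(-180,37,50),(-135,37,50),(-135,-123,50),(-180,-123,50),(-180,37,12),(-180,-123,12)]);print(proj("side",O).round(1).tolist())
G=cv2.cvtColor(b,cv2.COLOR_RGB2GRAY)
for c in(280,290,300,310,320,325): print(c,G[225:262,c].tolist())
E
```

```text
34.15 0.7985560312719706 [ 0.13209389  0.5676781  -0.23254735]
11 [292.63636364 239.09090909]
98 [296.07142857 217.70408163]
tab25 [[297.46572729 222.07830909]]
tab25 [[295.71123328 222.37768821]]
[[283.0, 248.7], [278.8, 241.2], [330.1, 232.0], [335.4, 239.1], [283.6, 260.0], [335.3, 250.0]]
280 [157, 143, 119, 108, 102, 105, 113, 134, 157, 166, 169, 166, 153, 135, 127, 119, 99, 87, 90, 89, 86, 81, 82, 82, 80, 80, 81, 81, 87, 90, 94, 97, 102, 105, 104, 98, 104]
290 [111, 121, 128, 132, 128, 134, 147, 151, 153, 154, 150, 137, 116, 100, 90, 81, 93, 109, 114, 109, 93, 87, 85, 86, 84, 83, 80, 88, 88, 89, 99, 111, 113, 115, 119, 138, 152]
300 [162, 161, 163, 161, 161, 164, 163, 162, 163, 160, 150, 138, 132, 127, 131, 129, 128, 125, 107, 93, 86, 88, 85, 87, 86, 85, 86, 85, 89, 99, 107, 104, 110, 131, 145, 137, 121]
310 [160, 159, 162, 161, 161, 161, 161, 157, 155, 147, 138, 134, 133, 133, 131, 131, 125, 106, 93, 87, 90, 82, 85, 82, 84, 85, 85, 92, 100, 108, 118, 136, 146, 137, 118, 113, 124]
320 [160, 160, 159, 159, 158, 156, 156, 155, 151, 140, 136, 135, 135, 132, 132, 123, 106, 89, 87, 87, 86, 86, 89, 81, 86, 87, 96, 103, 108, 130, 148, 138, 121, 110, 112, 123, 140]
325 [157, 140, 137, 150, 159, 160, 160, 153, 142, 137, 134, 137, 139, 137, 131, 110, 95, 86, 87, 87, 83, 84, 83, 84, 83, 84, 92, 97, 119, 140, 140, 121, 113, 119, 147, 161, 162]
```

The foot stayed put after release, so it is clamped. But the offcut's front edge looks slightly tilted against my prediction, as if its near end might be riding on the end stop. I'll check that numerically from the saved side pictures.

```bash
python3 - <<'E'
from h import *
j=np.load("jig.npy")
def block(dx,dy,dz,yaw,pit):
    c=np.array([(sx*22.5,sy*80,sz*19) for sx in(-1,1) for sy in(-1,1) for sz in(-1,1)],float)
    R=Ro.from_euler("xz",[pit,yaw]).as_matrix()   # pitch about jig x raises +y end
    return c@R.T+[-157.5+dx,-43+dy,31+dz]
from scipy.ndimage import map_coordinates
def edges(P): # sample points along edges: front-top, front-bottom
    return P
for f in("s4","s7"):
    im=cv2.imread(f"pics/{f}.png");G=cv2.GaussianBlur(cv2.cvtColor(im,cv2.COLOR_BGR2GRAY),(0,0),.5).astype(float)
    # front-top edge row per column (level 108), front-bottom edge (first row where >96 after face)
    pts=[];bp=[]
    for c in range(286,332,2):
        col=G[:,c]; face=[q for q in range(236,262) if col[q]<95]
        if not face: continue
        a=face[0]; 
        t=a-1+(col[a-1]-108)/(col[a-1]-col[a]+1e-6) if col[a-1]>108 else a-2+(col[a-2]-108)/(col[a-2]-col[a-1]+1e-6)
        b=max(face); pts.append((c,round(t,1),b))
    print(f,pts)
    A=np.array(pts); p=np.polyfit(A[:,0],A[:,1],1); print("top edge slope",p[0],"at 300",np.polyval(p,300))
for name,a in(("flat",(0,0,0,0,0)),("near end on stop",(0,2,4.4,0,.07)),("yaw+.1",(4,0,0,.1,0)),("yaw-.1",(4,0,0,-.1,0))):
    q=proj("side",place(j,block(*a)));ft=q[[1,3]];fb=q[[0,2]] # x=-22.5: sy -1/+1, top / bottom
    s=lambda e:(e[1,1]-e[0,1])/(e[1,0]-e[0,0])
    print(name,"top slope",s(ft),"at300",ft[0,1]+s(ft)*(300-ft[0,0]),"bot at300",fb[0,1]+s(fb)*(300-fb[0,0]),"slope",s(fb),"near corner",ft[1],"far",ft[0])
E
```

```text
s4 [(286, np.float64(244.3), 254), (288, np.float64(244.0), 254), (290, np.float64(244.0), 254), (292, np.float64(243.7), 254), (294, np.float64(243.6), 254), (296, np.float64(243.5), 253), (298, np.float64(243.1), 253), (300, np.float64(242.9), 253), (302, np.float64(242.8), 253), (304, np.float64(242.6), 252), (306, np.float64(242.4), 252), (308, np.float64(242.1), 252), (310, np.float64(241.9), 252), (312, np.float64(241.7), 251), (314, np.float64(241.5), 251), (316, np.float64(241.0), 251), (318, np.float64(240.9), 251), (320, np.float64(240.8), 251), (322, np.float64(240.6), 251), (324, np.float64(240.4), 251), (326, np.float64(239.9), 251), (328, np.float64(239.9), 250), (330, np.float64(239.6), 248)]
top edge slope -0.10770750988142351 at 300 242.91383399209496
s7 [(286, np.float64(244.2), 254), (288, np.float64(244.0), 254), (290, np.float64(237.5), 254), (292, np.float64(235.7), 254), (294, np.float64(236.2), 254), (296, np.float64(243.3), 253), (298, np.float64(243.2), 253), (300, np.float64(242.9), 253), (302, np.float64(242.8), 253), (304, np.float64(242.7), 253), (306, n
[... 527 characters left out ...]
00 256.8143956734607 slope -0.19178750998530444 near corner [283.04109215 248.74286285] far [335.42779143 239.05185963]
near end on stop top slope -0.12051673949781976 at300 243.7027260257346 bot at300 254.96737131120827 slope -0.12821103056816738 near corner [282.71882218 245.78539723] far [335.14888389 239.46669714]
yaw+.1 top slope -0.24344068715232337 at300 245.42265032972114 bot at300 256.64948608456314 slope -0.2524309768300379 near corner [284.30749792 249.24284382] far [334.55351144 237.01091976]
yaw-.1 top slope -0.12945580480212682 at300 244.37075501928575 bot at300 255.53031991029093 slope -0.13418612464480753 near corner [281.27202001 246.79520074] far [335.0572116  239.83239548]
```

The top-edge slope matches the near end resting on the end stop, and so does the raised foot angle, so I need to redo the seating. First I'll measure how far the offcut is off along jig y.

```bash
python3 - <<'E'
from h import *
j=np.load("jig.npy");im=cv2.imread("pics/s4.png");G=cv2.cvtColor(im,cv2.COLOR_BGR2GRAY)
print("far");[print(r_,G[r_,324:346].tolist()) for r_ in(241,243,245,247,249)]
print("near");[print(r_,G[r_,268:292].tolist()) for r_ in(242,245,248,251,254)]
for dy in(0,6): 
    c=np.array([(-180,sy*80-43+dy,31+sz*19+4.4+sy*4.5) for sy in(-1,1) for sz in(-1,1)],float)
    print(dy,proj("side",place(j,c)).round(1).tolist())
print("bed corners",proj("side",place(j,[(-200,-105,12),(-200,-105,0),(-200,60,12),(-200,60,0)])).round(1).tolist())
print("bed");[print(r_,G[r_,322:342].tolist()) for r_ in(253,255,257,259)]
[print(r_,G[r_,270:290].tolist()) for r_ in(262,264,266)]
t=place(j,[(-188,14,163)])[0];go(t,j[2]+np.pi/2)
E
```

```text
far
241 [96, 95, 88, 88, 87, 90, 91, 91, 96, 120, 141, 156, 159, 158, 160, 160, 158, 155, 150, 147, 153, 161]
243 [87, 83, 81, 84, 86, 84, 86, 89, 97, 121, 146, 156, 158, 159, 157, 159, 162, 162, 162, 162, 162, 165]
245 [86, 84, 83, 85, 85, 83, 84, 86, 98, 127, 149, 157, 161, 163, 164, 162, 163, 163, 162, 162, 162, 163]
247 [83, 80, 85, 84, 83, 82, 82, 86, 100, 128, 151, 160, 162, 163, 165, 166, 164, 163, 161, 160, 161, 162]
249 [83, 84, 84, 83, 82, 86, 95, 105, 118, 137, 153, 158, 161, 162, 162, 162, 162, 163, 163, 162, 163, 164]
near
242 [125, 114, 105, 105, 117, 138, 159, 171, 167, 152, 119, 97, 107, 118, 124, 126, 125, 125, 126, 126, 125, 124, 128, 126]
245 [105, 104, 105, 115, 129, 138, 153, 161, 162, 148, 111, 89, 82, 91, 98, 102, 101, 101, 102, 96, 96, 95, 93, 92]
248 [103, 106, 114, 128, 140, 143, 137, 137, 135, 131, 111, 84, 83, 88, 85, 88, 87, 84, 85, 85, 86, 85, 85, 84]
251 [99, 103, 107, 119, 140, 146, 136, 122, 112, 103, 94, 87, 77, 82, 85, 82, 85, 81, 84, 85, 83, 86, 83, 82]
254 [122, 109, 101, 104, 107, 106, 109, 108, 107, 105, 101, 101, 96, 89, 86, 83, 85, 86, 90, 89,
[... 443 characters left out ...]
57 [113, 115, 113, 109, 110, 106, 109, 115, 128, 143, 158, 165, 166, 166, 163, 161, 160, 160, 160, 159]
259 [122, 129, 137, 146, 150, 152, 153, 159, 163, 164, 167, 170, 172, 171, 171, 168, 165, 161, 156, 155]
262 [99, 98, 98, 100, 100, 99, 101, 108, 113, 125, 124, 120, 116, 122, 134, 141, 143, 146, 149, 147]
264 [99, 101, 101, 98, 101, 103, 103, 104, 115, 128, 132, 129, 121, 118, 120, 117, 121, 120, 120, 117]
266 [99, 99, 102, 102, 104, 102, 100, 101, 103, 109, 114, 112, 111, 114, 115, 121, 121, 128, 133, 140]
t 34.2 tcp [ 0.4552 -0.0218  0.2618] w 0.802 q7 0.11 tilt [-0.001  0.    -1.   ]
turn(tool z) 0.0 alt -3.141  shift after turn mm [ 21.3 -13.1  98.8]  shift no turn [ 21.3 -13.1  98.8]
```

The offcut lies about 7 mm too far toward the robot, on top of the stop. I'll put the arm back on the catch and correct it.

drive_tool --increments '[[[0,0,40,0,0.3],[0,0,45,0,0.3],[0,0,35,0,0.3],[0,0,15,0,0.4],[0,0,5,0,0.5],[0,0,0,0,0.6],[0,0,0,0,0.65],[0,0,0,0,0.8],[0,0,0,0,0.8]]]' --squeeze 50

```text
t: 35.1
ee_pos: [0.4564, -0.0223, 0.1224]
tcp_rot: [0.772, 0.636, 0.001, 0.001]
contact_force: [0.5, -1.3, -4.5]
width: 0.343
finger_force: 49.7
```

drive_tool --increments '[[[4,0,-10.4,0,0.8],[4.5,0,-10.2,0,0.8],[5,0,-10,0,0.8],[5.5,0,-9.7,0,0.8],[6,0,-9.4,0,0.8],[6.4,0,-9.1,0,0.8],[6.9,0,-8.8,0,0.8],[0,0,0,0,0.8]]]'

```text
t: 35.9
ee_pos: [0.4633, 0.0178, 0.1902]
tcp_rot: [0.771, 0.637, 0.001, -0.0]
contact_force: [1.6, 5.2, -15.2]
width: 0.345
finger_force: 50.8
```

```bash
python3 foot.py | head -5
```

```text
t 35.9 tcp [0.4633 0.0178 0.1902] w 0.345 q7 0.13 tilt [ 0.001  0.001 -1.   ]
turn(tool z) 0.003 alt -3.139  shift after turn mm [ -2.  -13.5   3.5]  shift no turn [ -2.  -13.5   3.5]
[  1.64831747   5.16002529 -15.22294703]
50.8574777841568
[14  8  5  4 16] [291.  221.5]
```

drive_tool --increments '[[[0,-4,0,0,0.8],[0,-4,0,0,0.8],[0,-4,0,0,0.8],[0,-3,0,0,0.8],[-4,0,5,0,0.8],[-4,0,5.2,0,0.8],[-3.9,0,5.4,0,0.8],[-3.7,0,5.6,0,0.8],[-2,0,3,0,0.8],[0,0,0,0,0.8]]]'

```text
t: 36.95
ee_pos: [0.4455, 0.0009, 0.166]
tcp_rot: [0.772, 0.636, 0.001, -0.0]
contact_force: [0.7, 4.4, 5.0]
width: 0.341
finger_force: 52.3
```

```bash
python3 foot.py | head -5
```

```text
t 36.95 tcp [0.4455 0.0009 0.166 ] w 0.341 q7 0.2 tilt [ 0.001  0.001 -1.   ]
turn(tool z) -0.001 alt 3.141  shift after turn mm [ 18.    0.7 -20.7]  shift no turn [ 18.    0.7 -20.7]
[0.66393652 4.4208006  5.03817338]
52.289772033691406
[10 16  5  4 14] [287.21428571 229.35714286]
```

drive_tool --increments '[[[0,0,0,0,0.66],[0,0,0,0,0.62],[0,0,0,0,0.54],[0,0,0,0,0.3],[0,0,0,0,0.2],[0,0,-20,0,0.2],[0,0,-40,0,0.2],[0,0,-40,0,0.2],[0,0,-8,-0.1,0.2],[0,20,0,-0.147,0.2]]]'

```text
t: 38.0
ee_pos: [0.4643, -0.0005, 0.2751]
tcp_rot: [0.685, 0.728, 0.001, 0.0]
contact_force: [0.4, -0.1, -0.1]
width: 0.801
finger_force: 0.0
```

drive_tool --increments '[[[0,30,0,-0.147,0.25],[0,30,0,-0.147,0.25],[0,0,0,-0.147,0.25],[0,0,0,-0.147,0.25],[0,0,0,-0.147,0.25],[0,0,0,-0.147,0.25],[0,0,0,-0.147,0.25],[0,0,0,-0.147,0.25],[0,0,0,-0.147,0.25],[0,0,0,0,0.25]]]'

```text
t: 39.0
ee_pos: [0.5241, 0.0066, 0.2731]
tcp_rot: [0.096, 0.995, -0.0, -0.0]
contact_force: [0.2, -0.1, -0.5]
width: 0.749
finger_force: 0.0
```

```bash
python3 - <<'E'
from h import *
j=np.load("jig.npy")
go([.5475,.0162,.02],j[2])
b=r.read_camera("side");cv2.imwrite("pics/s8.png",b[:,:,::-1]);m=(b.max(2)<55).astype(np.uint8)
n,l,st,ce=cv2.connectedComponentsWithStats(m[175:245,265:320])
for s_,c_ in zip(st[1:],ce[1:]):
    if s_[4]>8: print(s_, c_+[265,175])
E
```

```text
t 39.0 tcp [0.5241 0.0066 0.2731] w 0.749 q7 1.44 tilt [-0. -0. -1.]
turn(tool z) -0.0 alt 3.141  shift after turn mm [-21.2  13.9 253.1]  shift no turn [-21.2  13.9 253.1]
[ 18  20  11  15 123] [288.6097561  202.25203252]
```

drive_tool --increments '[[[-11,7,0,0,0.25],[-10,7,0,0,0.25],[0,0,40,0,0.25],[0,0,50,0,0.25],[0,0,50,0,0.25],[0,0,45,0,0.25],[0,0,40,0,0.25],[0,0,25,0,0.25],[0,0,10,0,0.25],[0,0,0,0,0.25]]]'

```text
t: 40.05
ee_pos: [0.547, 0.0167, 0.0121]
tcp_rot: [0.097, 0.995, -0.0, -0.001]
contact_force: [0.3, 0.0, 0.4]
width: 0.752
finger_force: 0.0
```

```bash
python3 - <<'E'
from h import *
j=np.load("jig.npy")
go([.5475,.0162,.010],j[2]);print(r.get_state()["contact_force"])
E
```

```text
t 40.05 tcp [0.547  0.0167 0.0121] w 0.752 q7 1.54 tilt [-0.002 -0.    -1.   ]
turn(tool z) -0.002 alt 3.14  shift after turn mm [-0.6 -0.4  2.1]  shift no turn [-0.6 -0.4  2.1]
[0.26098853 0.00702305 0.40716111]
```

drive_tool --increments '[[[0,0,2,0,0.45],[0,0,0,0,0.55],[0,0,0,0,0.7],[0,0,0,0,0.7],[0,0,-5,0,0.7],[-4,0,0,0,0.7],[-4,0,0,0,0.7],[-4,0,0,0,0.7],[0,0,3,0,0.7],[0,0,0,0,0.7]]]' --squeeze 40

```text
t: 41.05
ee_pos: [0.5581, 0.0134, 0.0131]
tcp_rot: [0.097, 0.995, -0.001, -0.001]
contact_force: [-1.4, -5.6, -3.2]
width: 0.519
finger_force: 41.3
```

drive_tool --increments '[[[0,0,2,0,0.7],[0,0,2,0,0.7],[0,0,0,0,0.7]]]'

```text
t: 41.35
ee_pos: [0.5581, 0.0134, 0.0118]
tcp_rot: [0.097, 0.995, -0.0, -0.001]
contact_force: [-8.0, -3.8, 21.6]
width: 0.513
finger_force: 44.1
```

drive_tool --increments '[[[0,-1,-2,0,0.7],[0,0,0,0,0.45],[0,0,0,0,0.35],[0,0,0,0,0.3],[0,0,0,0,0.3]]]'

```text
t: 41.85
ee_pos: [0.5593, 0.0143, 0.0111]
tcp_rot: [0.096, 0.995, 0.0, -0.0]
contact_force: [-0.3, -0.0, -0.3]
width: 0.698
finger_force: 0.0
```

```bash
cat > blk.py <<'E'
from h import *
import sys
j=np.load("jig.npy");im=r.read_camera("side");G=cv2.GaussianBlur(cv2.cvtColor(im,cv2.COLOR_RGB2GRAY),(0,0),.5).astype(float)
cv2.imwrite("pics/"+sys.argv[1],im[:,:,::-1])
o=[]
for c in list(range(286,332,4)):
    col=G[:,c];a=next((q for q in range(239,262) if col[q]<95),None)
    if a: o.append((c,round(a-1+(col[a-1]-108)/(col[a-1]-col[a]),1) if col[a-1]>108 else round(a-2+(col[a-2]-108)/(col[a-2]-col[a-1]),1)))
print([(int(a),float(b)) for a,b in o]);A=np.array(o);print("slope",np.polyfit(A[:,0],A[:,1],1)[0],"want -.185")
print("far row245",G[245,326:342].round().tolist())
print(r.get_state()["contact_force"],r.get_state()["t"])
E
python3 blk.py b1.png
```

```text
[(286, 241.4), (290, 239.4), (294, 238.8), (298, 238.1), (302, 237.1), (306, 235.8), (310, 242.9), (314, 242.3), (318, 241.7), (322, 240.8), (326, 269.0), (330, 222.0)]
slope 0.09414335664335513 want -.185
far row245 [84.0, 82.0, 83.0, 82.0, 84.0, 84.0, 82.0, 81.0, 84.0, 100.0, 127.0, 150.0, 160.0, 163.0, 163.0, 162.0]
[0.12556422 0.29848307 0.63964172] 41.9
```

The far edge is now at column 336, so y is about -45. The edge slope is -0.175 and its height matches flat. Retreating.

drive_tool --increments '[[[0,0,-10,0,0.3],[0,0,-30,0,0.3],[0,0,-45,0,0.3],[0,0,-50,0,0.3],[0,0,-50,0,0.3],[0,0,-45,0,0.3],[0,0,-30,0,0.2],[0,-10,-5,0.143,0.2],[0,0,0,0.143,0.2],[0,0,0,0.143,0.2]]]'

```text
t: 42.9
ee_pos: [0.5571, 0.0033, 0.2776]
tcp_rot: [0.309, 0.951, 0.001, 0.001]
contact_force: [-0.0, -0.6, 0.4]
width: 0.801
finger_force: 0.0
```

drive_tool --increments '[[[0,0,0,0.143,0.2],[0,0,0,0.143,0.2],[0,0,0,0.143,0.2],[0,0,0,0.143,0.2],[0,0,0,0.143,0.2],[0,0,0,0.143,0.2],[0,0,0,0.142,0.2],[0,0,0,0.142,0.2],[0,0,0,0,0.2]]]'

```text
t: 43.8
ee_pos: [0.557, 0.0039, 0.2767]
tcp_rot: [0.772, 0.636, 0.0, -0.0]
contact_force: [0.1, -0.3, 0.8]
width: 0.799
finger_force: 0.0
```

```bash
python3 blk.py b2.png; python3 - <<'E'
from h import *
j=np.load("jig.npy")
t=place(j,[(-188,15,163)])[0];go(t,j[2]+np.pi/2)
m=(cv2.imread("pics/b2.png").max(2)<55).astype(np.uint8)
n,l,st,ce=cv2.connectedComponentsWithStats(m[175:245,265:320])
for s_,c_ in zip(st[1:],ce[1:]):
    if s_[4]>8: print(s_, c_+[265,175])
E
```

```text
[(286, 246.9), (290, 246.3), (294, 245.8), (298, 245.2), (302, 244.4), (306, 243.9), (310, 243.1), (314, 242.4), (318, 241.6), (322, 240.9), (326, 240.3), (330, 239.6)]
slope -0.16905594405594557 want -.185
far row245 [85.0, 84.0, 84.0, 85.0, 83.0, 82.0, 81.0, 82.0, 85.0, 100.0, 126.0, 151.0, 161.0, 161.0, 162.0, 162.0]
[-0.03305224 -0.17758339  0.64087504] 43.85
t 43.85 tcp [0.557  0.0039 0.2766] w 0.798 q7 0.12 tilt [-0.  0. -1.]
turn(tool z) 0.002 alt -3.139  shift after turn mm [ -23.3 -109.1  113.6]  shift no turn [ -23.  -109.2  113.6]
[ 18  20  11  15 124] [288.64516129 202.18548387]
```

The offcut is now flat and square, with the edge at row 244.8 against about 244.7 expected. The arm is still on the catch, so I'll regrip the tab.

drive_tool --increments '[[[-6,-30,0,0,0.2],[-8,-40,0,0,0.2],[-6,-28,0,0,0.2],[-3,-9,0,0,0.2],[0,-2,10,0,0.2],[0,0,25,0,0.2],[0,0,30,0,0.2],[0,0,30,0,0.2],[0,0,14,0,0.2],[0,0,4,0,0.3]]]'

```text
t: 44.85
ee_pos: [0.446, 0.0017, 0.1612]
tcp_rot: [0.772, 0.636, -0.001, -0.0]
contact_force: [-0.1, 0.4, 0.6]
width: 0.702
finger_force: 0.0
```

```bash
python3 - <<'E'
from h import *
j=np.load("jig.npy")
t=place(j,[(-188,15,163)])[0];go(t,j[2]+np.pi/2);print(r.get_state()["contact_force"])
E
```

```text
t 44.85 tcp [0.446  0.0017 0.1612] w 0.702 q7 0.24 tilt [-0.003 -0.001 -1.   ]
turn(tool z) 0.0 alt -3.141  shift after turn mm [ 0.1 -0.6 -1.8]  shift no turn [ 0.1 -0.6 -1.8]
[-0.0645984   0.36056544  0.62542465]
```

drive_tool --increments '[[[0,-0.5,0,0,0.5],[0,0,0,0,0.57],[0,0,0,0,0.6],[0,0,0,0,0.62],[0,0,0,0,0.64],[0,0,0,0,0.66],[0,0,0,0,0.7],[0,0,0,0,0.8],[0,0,0,0,0.8]]]' --squeeze 50

```text
t: 45.75
ee_pos: [0.4459, 0.002, 0.1637]
tcp_rot: [0.772, 0.636, 0.001, 0.0]
contact_force: [1.3, -0.9, 5.3]
width: 0.345
finger_force: 49.0
```

drive_tool --increments '[[[3.8,0,-6.2,0,0.8],[4.1,0,-6,0,0.8],[4.4,0,-5.9,0,0.8],[4.6,0,-5.7,0,0.8],[0,0,0,0,0.8],[0,0,0,0,0.8]]]'

```text
t: 46.35
ee_pos: [0.4484, 0.0193, 0.187]
tcp_rot: [0.772, 0.636, 0.0, -0.0]
contact_force: [1.6, 1.2, -13.2]
width: 0.342
finger_force: 50.3
```

```bash
python3 foot.py | head -5
```

```text
t 46.35 tcp [0.4484 0.0193 0.187 ] w 0.342 q7 0.16 tilt [-0.     0.001 -1.   ]
turn(tool z) -0.0 alt 3.141  shift after turn mm [-0.6  1.5  0.3]  shift no turn [-0.6  1.5  0.3]
[  1.57336737   1.16869509 -13.17802921]
50.33350110054016
[10 10  4  5 15] [286.4        223.93333333]
```

The lever is at about 0.59 and clear of the ledge. I'll move the sleeve back, then ease down.

drive_tool --increments '[[[0,3,0,0,0.8],[0,4,0,0,0.8],[0,4,0,0,0.8],[0,4,0,0,0.8],[0,0,0,0,0.8],[0,0,0,0,0.8]]]'

```text
t: 47.0
ee_pos: [0.4632, 0.0161, 0.1869]
tcp_rot: [0.772, 0.636, -0.0, -0.0]
contact_force: [1.6, 4.6, -15.0]
width: 0.34
finger_force: 50.4
```

drive_tool --increments '[[[-4.2,0,5.2,0,0.8],[-4,0,5.3,0,0.8],[-3.9,0,5.5,0,0.8],[-3.7,0,5.6,0,0.8],[-3.5,0,5.7,0,0.8],[-3.4,0,5.8,0,0.8],[0,0,0,0,0.8]]]'

```text
t: 47.7
ee_pos: [0.4585, -0.0084, 0.1535]
tcp_rot: [0.773, 0.635, -0.001, 0.0]
contact_force: [-0.7, -4.4, -3.9]
width: 0.34
finger_force: 50.8
```

drive_tool --increments '[[[-3.2,0,5.9,0,0.8],[-3,0,6,0,0.8],[-2.8,0,6.1,0,0.8],[-2.6,0,6.1,0,0.8],[-1.4,0,3,0,0.8],[-1.4,0,3,0,0.8],[0,0,0,0,0.8]]]'

```text
t: 48.4
ee_pos: [0.4563, -0.0227, 0.1237]
tcp_rot: [0.772, 0.635, -0.0, 0.001]
contact_force: [0.1, -5.4, -1.2]
width: 0.344
finger_force: 51.1
```

drive_tool --increments '[[[-1,0,2,0,0.8],[-1,0,2,0,0.8],[0,0,0,0,0.8]]]'

```text
t: 48.7
ee_pos: [0.4561, -0.0242, 0.1199]
tcp_rot: [0.772, 0.635, -0.0, 0.001]
contact_force: [-0.6, -5.1, -0.5]
width: 0.345
finger_force: 51.0
```

drive_tool --increments '[[[-0.8,0,2,0,0.8],[-0.8,0,2,0,0.8],[0,0,0,0,0.8]]]'

```text
t: 49.0
ee_pos: [0.4557, -0.0256, 0.1158]
tcp_rot: [0.772, 0.635, -0.0, 0.001]
contact_force: [0.0, -5.5, -2.5]
width: 0.342
finger_force: 50.9
```

drive_tool --increments '[[[-0.7,0,1.5,0,0.8],[-0.7,0,1.5,0,0.8],[0,0,0,0,0.8]]]'

```text
t: 49.3
ee_pos: [0.456, -0.0265, 0.1136]
tcp_rot: [0.772, 0.635, 0.001, 0.001]
contact_force: [-0.8, -4.4, 7.4]
width: 0.345
finger_force: 52.0
```

Contact is now at the expected lower height, about 0.22 rad. I'll press slightly, hold, then release.

drive_tool --increments '[[[0,0,1,0,0.8],[0,0,0,0,0.8],[0,0,0,0,0.8],[0,0,0,0,0.66],[0,0,0,0,0.62],[0,0,0,0,0.54],[0,0,0,0,0.4],[0,0,0,0,0.2],[0,0,0,0,0.2]]]'

```text
t: 50.2
ee_pos: [0.4551, -0.0253, 0.1117]
tcp_rot: [0.772, 0.636, -0.0, -0.0]
contact_force: [0.1, -0.2, -0.5]
width: 0.798
finger_force: 0.0
```

drive_tool --increments '[[[0,0,-10,0,0.2],[0,0,-25,0,0.2],[0,0,-40,0,0.2],[0,0,-40,0,0.2],[0,0,-30,0,0.2],[0,0,0,0,0.2],[0,0,0,0,0.2],[0,0,0,0,0.2]]]'

```text
t: 51.0
ee_pos: [0.4544, -0.0253, 0.2562]
tcp_rot: [0.772, 0.636, -0.001, -0.001]
contact_force: [-0.2, -1.0, -0.3]
width: 0.807
finger_force: 0.0
```

```bash
python3 blk.py f1.png; python3 - <<'E'
from h import *
j=np.load("jig.npy")
g=cv2.imread("pics/f1.png").max(2)
for (r0,r1,c0,c1) in((233,248,284,304),(205,233,280,315)):
  n,l,st,ce=cv2.connectedComponentsWithStats((g[r0:r1,c0:c1]<75).astype(np.uint8))
  for s_,c_ in zip(st[1:],ce[1:]):
    if s_[4]>3: print(s_[4], c_+[c0,r0])
E
```

```text
[(286, 247.0), (290, 239.6), (294, 238.2), (298, 245.2), (302, 244.4), (306, 243.9), (310, 243.2), (314, 242.4), (318, 241.8), (322, 241.0), (326, 240.3), (330, 239.6)]
slope -0.06923076923076953 want -.185
far row245 [88.0, 87.0, 85.0, 83.0, 84.0, 84.0, 83.0, 85.0, 88.0, 101.0, 126.0, 151.0, 161.0, 163.0, 163.0, 163.0]
[ 0.33931955 -0.52423411 -0.06147893] 51.05
11 [292.63636364 241.09090909]
93 [296.53763441 221.35483871]
```

The foot is at (292.6,241.1) and the tab at (296.5,221.4), both matching a lever of about 0.22. The offcut did not move, so I'm handing in.

```bash
python3 -c "
from station import r
print(r.job_done())"
```

```text
the job is handed in; nothing more can be done
None
```

I handed the job in at about 51 s: camera readings put the offcut flat in the corner, with the foot pressing on it at a lever angle of about 0.22 rad. On the first try its near end sat on the end stop, so I hung the arm back on the catch, reseated it and clamped again; I got no verdict back, and I didn't check the bystanders' positions at the end.

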